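# Set up the cheese-wrapping corner

### The job

Get the wrapping corner ready: put the roll of paper on the upright spindle, lowering it gently all the way down onto the disc, and hang the wooden ticket caddy by its hoop handle on the hook under the pine rack, hanging level and free. Keep the caddy upright throughout so the tickets stay in, and do not disturb the cheeses and other things around. Either may be done first.

Things in the scene. Friction and masses are not known exactly. Their poses are not given: they have to be found in the camera images.
- rack: Fixed pine rack, 460 wide (y), 373 high, front to -x. Origin on the table under the hook shank. 30 x 30 posts at x = -20, 55, y = +-210. Top underside z = 355: front slat x = -26 to -10, thin bar at x = 0, end plates with two cheeses to z = 423. It overhangs the hook, so a vertical tool cannot reach in. Steel J-hook, 10 mm wire, hangs from the bar in the plane x = 0 (see hook_seat).
- hook_seat (a point): Axis of the handle bar when it rests in the hook; axes as rack; at rack (0, -18, 227). Hook wire axis: shank at rack y = 0 from the top down to z = 235, lowest at y = -18, z = 217, turned-up tip at y = -36, its end at z = 245. Mouth 26 clear: a bar lying along x comes from the -y side over the tip, then down.
- stand: Fixed paper stand: dark steel disc of radius 55, 15 thick, with an upright steel spindle of diameter 18 on its axis, tip (chamfered) at z = 115. Origin on the table on the axis.
- seat (a point): Top of the disc, on the spindle's axis (z = 15 above the table): where the roll's underside centre goes.
- roll: Roll of paper standing on end: outer diameter 62, height 120, plain hole of diameter 25 right through along z. Origin at the centre of its underside, z along its axis. About 220 g.
- caddy: Open plywood box 130 (x) x 90 (y) x 60 (z) high with price tickets in it and a fixed round steel hoop handle, 10 thick, in its x-z plane. Origin at the centre of the underside, z up. Handle axis, (x, z): (+-66, 45), (+-62, 110), (+-40, 140), (+-12, 152): flat for the middle 24. The same end for end, so it may hang either way round. About 250 g.
- handle_top (a point): Middle of the handle's top, on the bar's axis, 152 above the caddy's underside; axes as caddy (x along the bar).
- wheel: Bystander: yellow cheese wheel, diameter 130, 55 high; origin centre of underside.
- log: Bystander: solid cream cheese log on end, diameter 60, 100 high, no hole; origin centre of underside.
- jar: Bystander: jar, diameter 66, 100 high; origin centre of underside.
- tray: Bystander: open plywood tray without a handle, 120 x 80 x 50 high; origin centre of underside.
- truckle: Bystander: small brown barrel cheese, diameter 90, 70 high, behind or beside the paper stand; origin centre of underside.
- block: Bystander: cream cheese block 100 x 60 x 50 high, on the table under the rack; origin centre of underside.
- goat: Bystander: small white round cheese, diameter 70, 45 high; origin centre of underside.
Things that resemble listed ones, but are neither listed nor needed, are in the scene too. Leave any green look-alike of the roll alone.

How it is judged (in metres and radians):
At the end, for the whole second after the job is handed in: Roll upright on the disc round the spindle: within 6 mm of the axis, under 4 mm above the disc, tilt < 0.08 rad, < 0.03 m/s. Caddy hangs on the hook: handle middle within 30 mm of the seat, underside > 50 mm up, tilt < 0.26 rad, < 0.06 m/s, over 1 N on the rack (horizontal distance between roll and seat below 0.006 m and z of roll in the frame of seat below 0.004 m and angle between roll's own z axis and vertical below 0.08 rad and linear speed of roll below 0.03 m/s and distance between handle_top and hook_seat below 0.03 m and height (world z) of caddy above 0.05 m and angle between caddy's own z axis and vertical below 0.26 rad and linear speed of caddy below 0.06 m/s and contact force between caddy and rack above 1 N); the robot touches nothing.
It fails at once if a bystander is moved more than 25 mm or tipped over 0.5 rad (distance of any of wheel, log, jar, tray, truckle, block, goat from where it was at the start of the episode above 0.025 m or angle between any of wheel, log, jar, tray, truckle, block, goat's own z axis and vertical above 0.5 rad).
It fails at once if the caddy is tipped more than 0.7 rad (angle between caddy's own z axis and vertical above 0.7 rad).
It fails at once if the roll is let fall down the spindle (faster than 0.6 m/s while on it) (horizontal distance between roll and seat below 0.006 m and height (world z) of roll below 0.105 m and linear speed of roll above 0.6 m/s).
It also fails if it takes over 72 s, if anything falls off the work surface, if the arm or the gripper's body presses on something with over 40 N, if the wrist force passes 120 N, or if a joint passes its speed limit or range.

### The arm

A 7-joint arm with a two-finger parallel gripper is mounted at the origin on the work surface. World frame = base frame: x ahead of the robot, y to its left, z up, the work surface at z = 0. Lengths are in mm, angles in rad, forces in N, time in s.
With the tool pointing down it reaches from about 425 to 1025 mm from the base axis. Payload 9.4 kg.
Tool frame: the origin (TCP) lies on the centre line of the jaws, within the pads' length; the fingertips stand 19 mm ahead of it and the grasp point (between the pads) is the TCP (env.tip_reach is the distance from the TCP to the fingertips, in mm); y points along the fingers, z is the direction in which the jaws open and shut, and the axes are right-handed (so a half turn about y gives the same grasp; the last joint's range is limited). The gripper opens to 85 mm and grips with 20 to 120 N. Pads are 22 mm wide; open, the fingers measure 114 mm over their backs; the gripper's body (76 mm by 85 mm) begins 54 mm behind the grasp point. The pads swing forward as they close: fully open they stand 13 mm farther back than shut.
Start: joints at [1.221, 0.599, -0.003, 1.599, 0.002, 0.943, -0.08], TCP at [195.326, -698.192, 229.275] pointing down, gripper open.
Joint ranges: [-2.57, 2.57], [-0.35, 1.97], [-1.29, 1.29], [0.11, 2.56], [-1.05, 4.19], [0.11, 1.86], [-2.63, 2.63]. Speed limits (rad/s): [2.22, 2.22, 3.01, 3.01, 3.14, 3.14, 3.14].

### API

Orientations are given as a 3x3 rotation matrix whose columns are the frame's x, y, z axes.
In Python, from rig import env gives the robot as it stands. The module is installed in compiled form; this text tells all that it offers.
- The arm moves only by the tool send_rows, never from a script. Its argument "motion" is a list of rows, each an object with "travel": the shift along the tool's x, y, z in m, a list of three; "turn": the turn about the tool's y in rad; "gripper": the opening, from -1 (shut) to 1 (fully open), so that 0 is half open. A call has 1 to 10 rows; each row is the pose to reach, as a shift and turn from the pose measured when the call began, along the tool's axes at that moment; what a row does not reach only later rows make up. A row lasts 1/8 s, in which the tool goes at most 62.5 mm and 10.7 degrees, less where a joint would pass 70% of its speed; a pose out of reach is approached as far as the arm can. A call with a gripper value outside its range is refused whole. The fingers move at their own pace and stop on an object; "grip_force" is the grip in N (left out, the last holds). Time passes only in rows, so rows that repeat a pose let the fingers close. It gives the time, the measured TCP pose, the force and the opening at its end, in the units of the state.
- env.sense(): the state, without advancing time (a new reading comes with each control period).
- env.camera(name): name is "scene" or "top" or "wrist"; returns (picture, depth): 480x640x3 uint8, red, green, blue; 480x640 float32, mm along the optical axis (not along the pixel's ray), 0 where there is no reading.
- env.get_calibration(name): a dict with "vfov" (degrees; the focal length in pixels is half the picture's height over the tangent of half this angle, whatever the lens; pixels are square), "cx", "cy" (the principal point, pixels), "R" (3x3) and "t" (3): a world point X has camera coordinates R X + t. Camera axes: x right, y down, z forward; pixel columns grow to the right and rows downward; lengths in mm; the calibration is good to about 2 mm. A picture is of the moment at which its call begins: read the wrist's pose just before it. get_calibration takes no time and is no camera call; for the wrist camera it gives the pose at the moment of the call.
- env.close_job(): hands the job in, once; it reports no verdict.
The state is a dict: "time_s": time; "joint_pos": joint angles; "qd": joint speeds; "joint_torque": joint torques, N m; "tcp_pos": TCP position; "ee_rot": TCP orientation; "force": force on the tool from outside, world axes, zero at the start; "torque": the same for the moment, N m; "grip_width": finger opening in mm.
Only numpy, scipy, OpenCV 4.12 (cv2) and the standard library are available. Lean on these libraries where they do the work, as an engineer would, in place of code of your own. Each camera call takes 0.05 s, during which the arm holds its last target.

## Working session

There is one attempt and no reset: what is moved stays moved. The work goes in short steps, Python scripts to look and compute and a tool call to move; the robot and the scene stay as the last step left them, time stands still between calls to the robot, and variables do not carry over. Pictures are saved under pics/ and viewed, and the job is handed in when it is done.

Besides the shell and the picture viewer there is one more tool, called after "Request:" as name(argument=value, ...), one argument or row to a line, values as JSON. send_rows: Moves the arm, as the interface text tells. Its arguments: {"type":"object","properties":{"motion":{"type":"array","items":{"type":"object","properties":{"travel":{"type":"array","items":{"type":"number"}},"turn":{"type":"number"},"gripper":{"type":"number"}}}},"grip_force":{"type":"number"}},"required":["motion"]}

```bash
mkdir -p pics; python3 - <<'E'
from rig import env
import cv2,numpy as np
s=env.sense()
print({k:np.round(v,3).tolist() for k,v in s.items()}, env.tip_reach)
for n in ["scene","top","wrist"]:
    c=env.get_calibration(n); print(n,{k:np.round(v,3).tolist() for k,v in c.items()})
    p,d=env.camera(n); cv2.imwrite(f"pics/{n}0.png",p[:,:,::-1]); np.savez(f"pics/{n}0.npz",p=p,d=d,**c)
E
```

```text
{'time_s': 0.0, 'joint_pos': [1.221, 0.6, -0.003, 1.6, 0.002, 0.943, -0.08], 'qd': [-0.0, -0.0, 0.002, -0.001, 0.001, -0.0, -0.0], 'joint_torque': [-0.0, -77.645, 1.565, -25.8, 0.012, 0.009, -0.0], 'tcp_pos': [195.193, -697.756, 228.409], 'ee_rot': [[-0.963, -0.001, 0.269], [-0.269, 0.001, -0.963], [0.0, -1.0, -0.002]], 'force': [0.408, 0.036, -0.785], 'torque': [0.013, -0.007, 0.026], 'grip_width': 85.212} 19.0
scene {'vfov': 57.985, 'cx': 320.748, 'cy': 239.246, 'R': [[-0.497, 0.868, -0.002], [0.792, 0.452, -0.41], [-0.355, -0.206, -0.912]], 't': [294.515, -409.333, 1663.65]}
top {'vfov': 45.275, 'cx': 318.751, 'cy': 246.055, 'R': [[-0.017, -1.0, 0.02], [-0.998, 0.015, -0.064], [0.064, -0.021, -0.998]], 't': [-16.487, 579.693, 1855.466]}
wrist {'vfov': 62.921, 'cx': 322.772, 'cy': 238.758, 'R': [[0.27, -0.963, -0.002], [-0.916, -0.257, 0.308], [-0.297, -0.082, -0.951]], 't': [-724.068, -41.851, 380.809]}
```

View pics/scene0.png

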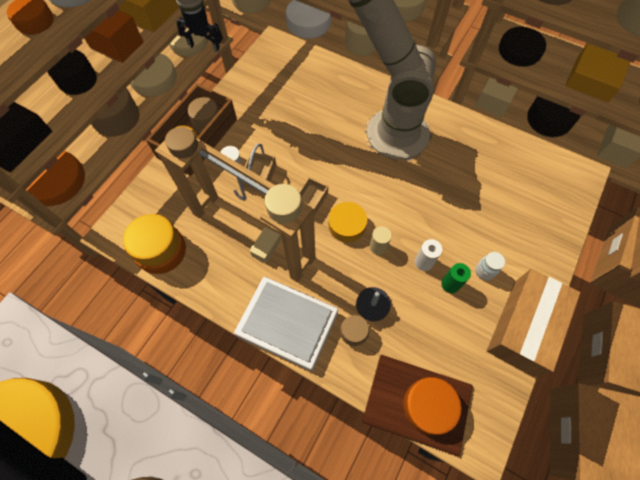

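View pics/top0.png

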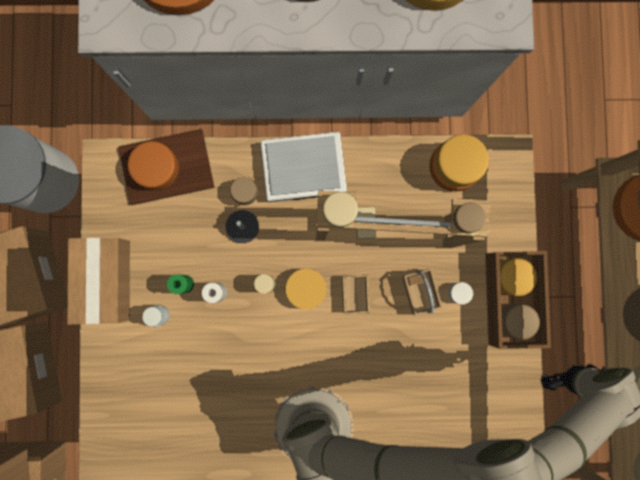

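View pics/wrist0.png

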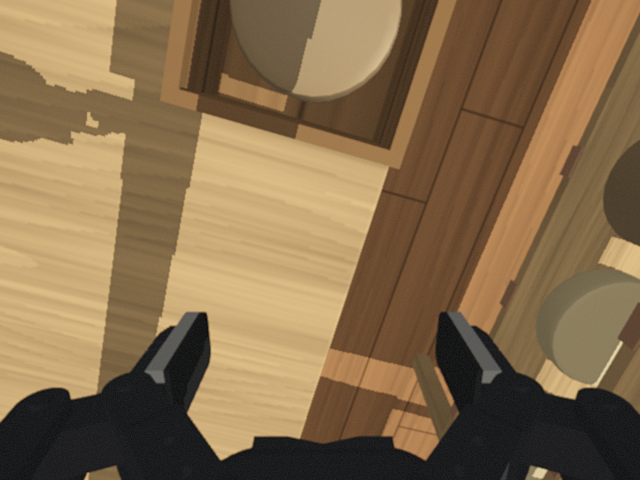

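```bash
cat > h.py <<'E'
import numpy as np,cv2
def load(f):
    z=np.load(f); return {k:z[k] for k in z.files}
def snap(name,tag):
    from rig import env
    c=env.get_calibration(name); p,d=env.camera(name)
    cv2.imwrite(f"pics/{name}{tag}.png",p[:,:,::-1]); np.savez(f"pics/{name}{tag}.npz",p=p,d=d,**c)
    return load(f"pics/{name}{tag}.npz")
def foc(v): return 240/np.tan(np.radians(float(v['vfov']))/2)
def cloud(v):
    f=foc(v); u,w=np.meshgrid(np.arange(640),np.arange(480)); d=v['d'].astype(float)
    P=np.stack([(u-v['cx'])/f*d,(w-v['cy'])/f*d,d],-1)
    X=(P-v['t'])@v['R']; X[d<=0]=np.nan; return X
def plane(v,u,w,z):
    f=foc(v); r=np.array([(u-v['cx'])/f,(w-v['cy'])/f,1])@v['R']; c=-v['R'].T@v['t']
    return c+r*(z-c[2])/r[2]
def proj(v,X):
    f=foc(v); q=v['R']@np.array(X,float)+v['t']; return q[0]/q[2]*f+v['cx'],q[1]/q[2]*f+v['cy']
E
python3 - <<'E'
from h import *
v=load('pics/top0.npz');X=cloud(v)
w=load('pics/wrist0.npz');C=-w['R'].T@w['t'];print('cam',C)
for n,(u,r) in dict(roll=(206,292),green=(180,284),jar=(155,316),log=(264,284),wheel=(306,288),tray=(349,293),caddy=(422,290),white=(461,293),disc=(235,235),tip=(240,222),truckle=(243,190),table=(300,340),lp=(341,210),rp=(469,218),bar=(405,222)).items():
    print(n,np.round(X[r,u],0))
im=v['p'][:,:,::-1]
cv2.imwrite('pics/a1.png',cv2.resize(im[240:330,130:290],None,fx=5,fy=5,interpolation=2))
cv2.imwrite('pics/a2.png',cv2.resize(im[180:330,330:490],None,fx=4,fy=4,interpolation=2)) 
s=load('pics/scene0.npz')['p'][:,:,::-1]
cv2.imwrite('pics/a3.png',cv2.resize(s[110:290,150:340],None,fx=3,fy=3,interpolation=2)) 
E
```

```text
cam [ 270.33811232 -676.88715065  373.87577876]
roll [438. 323. 122.]
green [464. 424.  20.]
jar [367. 481. 106.]
log [459. 148.  96.]
wheel [444.  18.  59.]
tray [ 425. -122.    9.]
caddy [ 431. -362.    7.]
white [ 420. -480.   43.]
disc [619. 246.  22.]
tip [652. 219. 108.]
truckle [757. 213.  75.]
table [276.  40.   3.]
lp [645. -75. 429.]
rp [ 621. -408.  411.]
bar [ 618. -250.  364.]
```

```bash
sleep 1
```

```text
(no output)
```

View pics/a2.png

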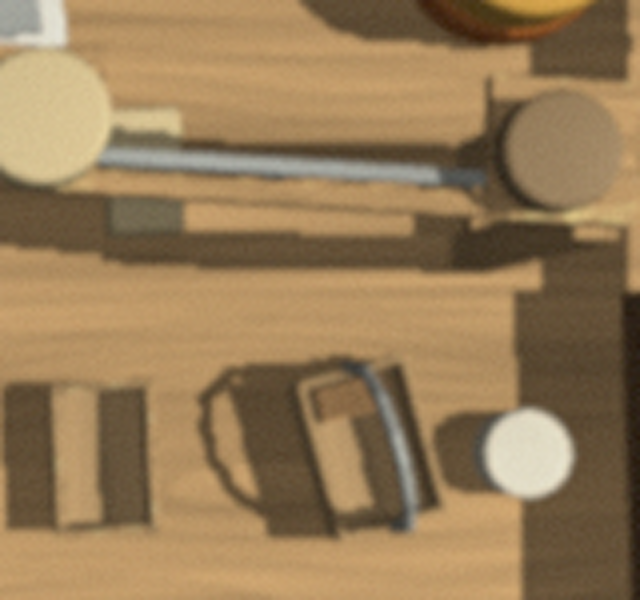

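View pics/a3.png

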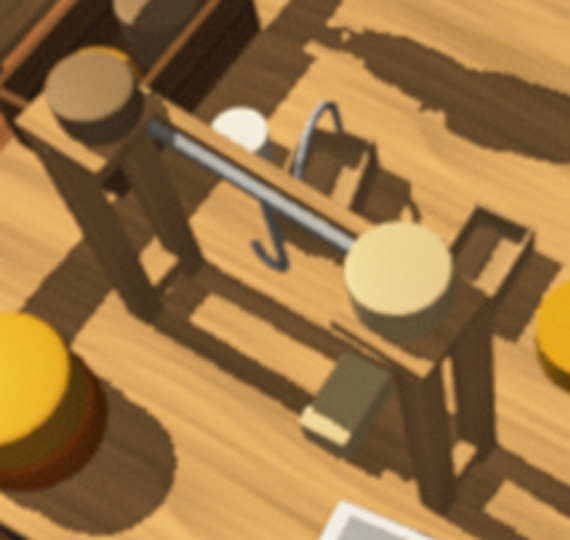

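```bash
python3 - <<'E'
from h import *
for n in ['top','scene']:
    v=load(f'pics/{n}0.npz');X=cloud(v); z=X[...,2]
    # rack: slat/bar
    m=(z>345)&(z<385)&(X[...,0]>500)&(X[...,0]<760)&(X[...,1]<0)&(X[...,1]>-550)
    vis=np.zeros((480,640),np.uint8); vis[m]=255; print(n,m.sum())
    P=X[m]; print('rack xy range',np.nanmin(P,0),np.nanmax(P,0))
    for y0 in range(-500,0,50):
        q=P[(P[:,1]>=y0)&(P[:,1]<y0+50)]
        if len(q): print(y0,len(q),np.round(np.percentile(q[:,0],[0,5,25,50,75,95,100]),0),np.round(np.median(q[:,2])))
    m2=(z>48)&(z<175)&(X[...,0]>330)&(X[...,0]<540)&(X[...,1]<-250)&(X[...,1]>-445)
    Q=X[m2]
    h=Q[Q[:,2]>100]; print('handle',len(h)); 
    if len(h): print(np.round(h[np.argsort(h[:,0])][::max(1,len(h)//15)],0))
    w=Q[(Q[:,2]<75)]; r=cv2.minAreaRect(w[:,:2].astype(np.float32)); print('rim',len(w),r)
E
```

```text
top 2153
rack xy range [ 567.11722388 -475.06640876  346.76240209] [704.05555769 -11.70428158 384.70893138]
-500 241 [567. 573. 590. 619. 654. 668. 671.] 374.0
-450 167 [568. 571. 580. 585. 668. 674. 677.] 372.0
-400 313 [580. 583. 592. 611. 658. 674. 677.] 373.0
-350 205 [585. 587. 592. 599. 609. 616. 617.] 371.0
-300 198 [588. 590. 596. 603. 614. 620. 621.] 372.0
-250 207 [593. 594. 599. 607. 618. 623. 626.] 372.0
-200 199 [596. 598. 604. 610. 622. 627. 630.] 372.0
-150 203 [600. 602. 608. 614. 626. 694. 697.] 372.0
-100 49 [604. 604. 606. 611. 699. 702. 704.] 373.0
-50 371 [599. 603. 617. 645. 682. 700. 704.] 374.0
handle 152
[[ 361. -365.  104.]
 [ 368. -365.  134.]
 [ 378. -368.  135.]
 [ 384. -362.  152.]
 [ 393. -360.  149.]
 [ 403. -356.  154.]
 [ 412. -353.  155.]
 [ 421. -358.  158.]
 [ 430. -348.  150.]
 [ 439. -346.  146.]
 [ 448. -349.  146.]
 [ 457. -350.  146.]
 [ 463. -338.  142.]
 [ 472. -340.  138.]
 [ 482. -342.  126.]
 [ 488. -335.  117.]]
rim 275 ((426.1391906738281, -352.8815002441406), (138.87734985351562, 93.06507110595703), 14.033411026000977)
scene 2222
rack
[... 387 characters left out ...]
5. 629. 632.] 369.0
-200 222 [601. 605. 612. 618. 629. 634. 635.] 369.0
-150 117 [605. 608. 619. 636. 694. 703. 704.] 372.0
-100 143 [689. 692. 696. 702. 705. 707. 708.] 373.0
-50 474 [604. 617. 639. 673. 695. 709. 711.] 373.0
handle 99
[[ 368. -365.  104.]
 [ 374. -364.  112.]
 [ 389. -359.  133.]
 [ 397. -359.  154.]
 [ 408. -356.  152.]
 [ 416. -358.  155.]
 [ 426. -355.  157.]
 [ 431. -356.  157.]
 [ 438. -355.  155.]
 [ 447. -345.  156.]
 [ 452. -350.  153.]
 [ 458. -351.  148.]
 [ 463. -341.  144.]
 [ 469. -341.  141.]
 [ 473. -339.  136.]
 [ 478. -338.  125.]
 [ 481. -344.  125.]]
rim 170 ((433.37451171875, -351.91552734375), (138.2786407470703, 91.51364135742188), 15.245123863220215)
```

Request:
send_rows(
  motion=[
    {"travel": [-0.02, -0.05, -0.02], "turn": -0.15, "gripper": 1},
    {"travel": [-0.05, -0.09, -0.05], "turn": -0.33, "gripper": 1},
    {"travel": [-0.08, -0.09, -0.085], "turn": -0.51, "gripper": 1},
    {"travel": [-0.11, -0.09, -0.12], "turn": -0.69, "gripper": 1},
    {"travel": [-0.14, -0.09, -0.155], "turn": -0.87, "gripper": 1},
    {"travel": [-0.17, -0.09, -0.19], "turn": -1.05, "gripper": 1},
    {"travel": [-0.2, -0.09, -0.225], "turn": -1.23, "gripper": 1},
    {"travel": [-0.23, -0.09, -0.255], "turn": -1.41, "gripper": 1},
    {"travel": [-0.23, -0.09, -0.27], "turn": -1.58, "gripper": 1},
    {"travel": [-0.23, -0.09, -0.27], "turn": -1.7, "gripper": 1},
  ],
)

```text
time_s: 1.4
tcp_pos: [344.0, -374.5, 319.0]
ee_rot: [[0.397, -0.001, 0.918], [-0.918, 0.001, 0.397], [-0.001, -1.0, -0.0]]
force: [0.4, 0.2, 0.1]
grip_width: 85.2
```

```bash
cat > st.py <<'E'
from rig import env
import numpy as np
s=env.sense()
for k in ['time_s','joint_pos','tcp_pos','ee_rot','force','grip_width']: print(k,np.round(s[k],3).tolist())
R=s['ee_rot'];print('yaw x',np.degrees(np.arctan2(R[1][0],R[0][0])))
E
python3 st.py
```

```text
time_s 1.4
joint_pos [1.114, 0.272, -0.501, 1.954, 0.158, 0.956, 0.945]
tcp_pos [344.011, -374.491, 318.994]
ee_rot [[0.397, -0.001, 0.918], [-0.918, 0.001, 0.397], [-0.001, -1.0, -0.0]]
force [0.423, 0.24, 0.095]
grip_width 85.17
yaw x -66.58158251449592
```

Request:
send_rows(
  motion=[
    {"travel": [0, 0, 0], "turn": -0.18, "gripper": 1},
    {"travel": [0, 0, 0], "turn": -0.36, "gripper": 1},
    {"travel": [0, 0, 0], "turn": -0.54, "gripper": 1},
    {"travel": [0, 0, 0], "turn": -0.72, "gripper": 1},
    {"travel": [0, 0, 0], "turn": -0.9, "gripper": 1},
    {"travel": [0, 0, 0], "turn": -1.08, "gripper": 1},
    {"travel": [0, 0, 0], "turn": -1.26, "gripper": 1},
    {"travel": [0, 0, 0], "turn": -1.38, "gripper": 1},
    {"travel": [0, 0, 0], "turn": -1.38, "gripper": 1},
  ],
)

```text
time_s: 2.52
tcp_pos: [343.8, -374.5, 318.8]
ee_rot: [[0.977, -0.001, -0.215], [0.215, 0.002, 0.977], [-0.001, -1.0, 0.002]]
force: [-0.1, -0.7, 1.1]
grip_width: 85.4
```

```bash
python3 st.py; python3 - <<'E'
from h import *
snap('wrist','1')
E
```

```text
time_s 2.525
joint_pos [1.34, 0.325, -0.807, 1.942, 0.278, 0.99, 2.192]
tcp_pos [343.753, -374.54, 318.781]
ee_rot [[0.977, -0.001, -0.215], [0.215, 0.002, 0.977], [-0.001, -1.0, 0.002]]
force [-0.111, -0.741, 1.054]
grip_width 85.448
yaw x 12.419567890851523
```

View pics/wrist1.png

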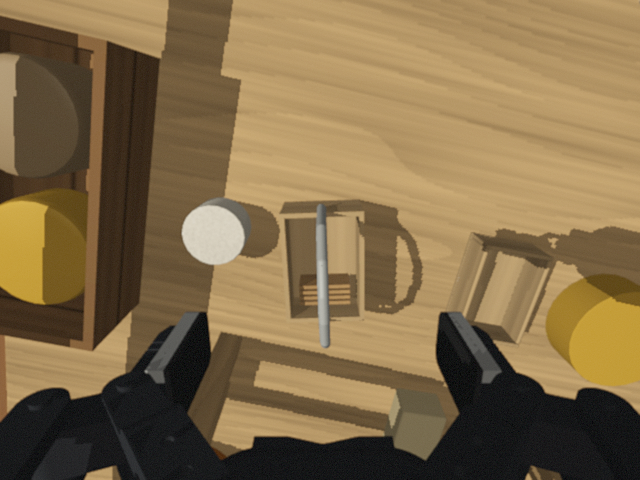

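```bash
python3 - <<'E'
from h import *
v=load('pics/wrist1.npz');X=cloud(v);z=X[...,2]
reg=np.zeros((480,640),bool);reg[195:350,275:375]=1
m2=reg&(z>50)&(z<175)
Q=X[m2]; h=Q[Q[:,2]>95]
b=np.polyfit(h[:,0],h[:,1],1);print('handle yaw',np.degrees(np.arctan(b[0])),len(h))
hs=h[np.argsort(h[:,0])];print(np.round(hs[::len(hs)//20],0))
w=Q[(Q[:,2]<72)];print('rim',cv2.minAreaRect(w[:,:2].astype(np.float32)),len(w),np.median(w[:,2]))
t=(np.abs(z)<8);print('table z',np.median(z[150:200,300:400]))
top=h[h[:,2]>148];print('top',top.mean(0),np.percentile(top[:,2],95))
# goat
g=X[205:260,190:240].reshape(-1,3);g=g[(g[:,2]>35)&(g[:,2]<60)];print('goat',cv2.minEnclosingCircle(g[:,:2].astype(np.float32)))
E
```

```text
handle yaw 14.282053036015823 1415
[[ 361. -373.  101.]
 [ 365. -369.  115.]
 [ 368. -375.  113.]
 [ 373. -372.  126.]
 [ 377. -370.  130.]
 [ 381. -365.  137.]
 [ 385. -371.  138.]
 [ 389. -364.  146.]
 [ 393. -368.  143.]
 [ 398. -360.  150.]
 [ 403. -359.  152.]
 [ 408. -356.  153.]
 [ 413. -358.  156.]
 [ 417. -357.  158.]
 [ 423. -353.  156.]
 [ 430. -354.  158.]
 [ 435. -351.  157.]
 [ 442. -354.  158.]
 [ 450. -354.  151.]
 [ 459. -347.  149.]
 [ 472. -343.  141.]]
rim ((424.9405517578125, -356.060546875), (136.70611572265625, 89.88445281982422), 14.273601531982422) 2178 60.38976617273474
table z nan
top [ 423.29267528 -356.26741392  154.10349081] 158.02905052377537
goat ((419.53863525390625, -482.96087646484375), 34.789161682128906)
```

Request:
send_rows(
  motion=[
    {"travel": [0.011, 0.03, -0.002], "turn": -0.03, "gripper": 0.2},
    {"travel": [0.011, 0.075, -0.002], "turn": -0.03, "gripper": 0.2},
    {"travel": [0.011, 0.12, -0.002], "turn": -0.03, "gripper": 0.2},
    {"travel": [0.011, 0.155, -0.002], "turn": -0.03, "gripper": 0.2},
    {"travel": [0.011, 0.18, -0.002], "turn": -0.03, "gripper": 0.2},
    {"travel": [0.011, 0.2, -0.002], "turn": -0.03, "gripper": 0.2},
    {"travel": [0.011, 0.212, -0.002], "turn": -0.03, "gripper": 0.2},
    {"travel": [0.011, 0.217, -0.002], "turn": -0.03, "gripper": 0.2},
    {"travel": [0.011, 0.217, -0.002], "turn": -0.03, "gripper": 0.2},
  ],
)

```text
time_s: 3.7
tcp_pos: [354.9, -373.9, 102.0]
ee_rot: [[0.97, -0.001, -0.242], [0.242, 0.001, 0.97], [-0.001, -1.0, 0.002]]
force: [-0.2, -0.3, 0.3]
grip_width: 51.2
```

```bash
python3 st.py; python3 - <<'E'
from h import *
snap('wrist','2');snap('scene','2')
s=cv2.imread('pics/scene2.png');cv2.imwrite('pics/s2.png',cv2.resize(s[100:280,150:340],None,fx=3,fy=3,interpolation=2))
E
```

```text
time_s 3.7
joint_pos [1.105, 0.605, -0.58, 2.159, 0.635, 0.552, 1.866]
tcp_pos [354.886, -373.856, 102.021]
ee_rot [[0.97, -0.001, -0.242], [0.242, 0.001, 0.97], [-0.001, -1.0, 0.002]]
force [-0.19, -0.298, 0.307]
grip_width 51.193
yaw x 14.011463105849993
```

View pics/wrist2.png

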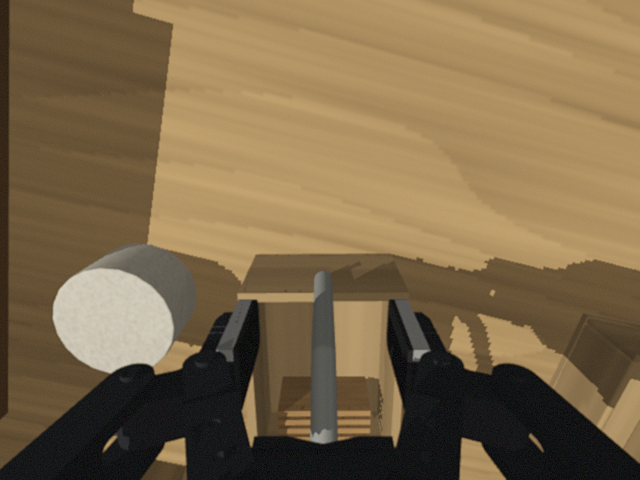

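View pics/s2.png

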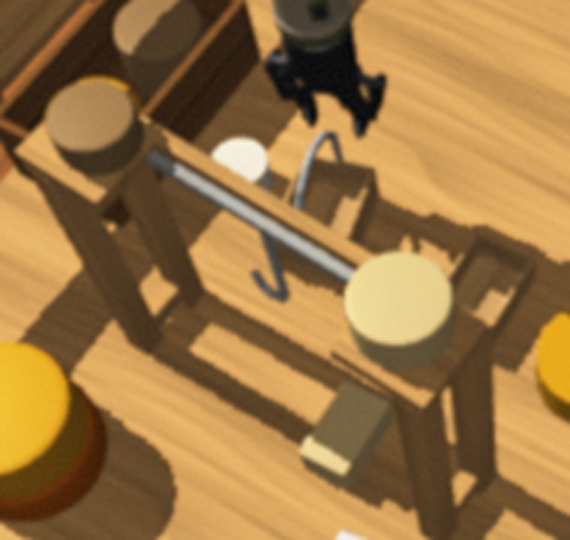

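Request:
send_rows(
  grip_force=80,
  motion=[
    {"travel": [0, 0, 0], "turn": 0, "gripper": -1},
    {"travel": [0, 0, 0], "turn": 0, "gripper": -1},
    {"travel": [0, 0, 0], "turn": 0, "gripper": -1},
    {"travel": [0, 0, 0], "turn": 0, "gripper": -1},
    {"travel": [0, 0, 0], "turn": 0, "gripper": -1},
  ],
)

```text
time_s: 4.42
tcp_pos: [354.8, -374.1, 102.4]
ee_rot: [[0.97, -0.001, -0.242], [0.242, 0.001, 0.97], [-0.001, -1.0, 0.001]]
force: [-0.5, 0.1, 0.8]
grip_width: -0.4
```

```bash
python3 st.py; python3 - <<'E'
from h import *
snap('wrist','3')
E
```

```text
time_s 4.425
joint_pos [1.106, 0.604, -0.58, 2.158, 0.635, 0.552, 1.866]
tcp_pos [354.782, -374.146, 102.391]
ee_rot [[0.97, -0.001, -0.242], [0.242, 0.001, 0.97], [-0.001, -1.0, 0.001]]
force [-0.474, 0.068, 0.791]
grip_width -0.353
yaw x 14.003937654903204
```

View pics/wrist3.png

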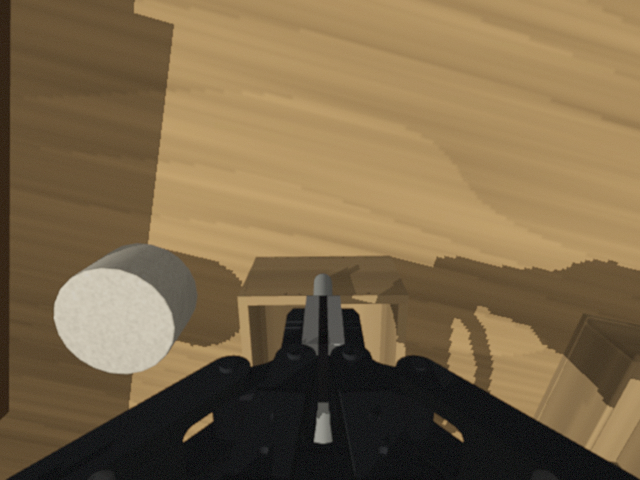

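```bash
python3 - <<'E'
from h import *
v=load('pics/wrist3.npz');X=cloud(v)
print(np.round(X[268:300:3,322],0)); print(np.round(X[405:440:4,322],0))
print('pad tips',np.round(X[298:350:8,312],0))
for z in (45,70,97,110): print(z,[np.round(plane(v,322,r,z)) [0] for r in (276,283,290)])
tc=[354.8,-374.1,102.4]
print('tcp',proj(v,tc),'tip',proj(v,[354.8,-374.1,83.4]))
for xz in [(-66,45),(-62,110),(-40,140),(-12,152)]:
    print(xz,proj(v,[425+xz[0]*.969,-356+xz[0]*.247,xz[1]]))
E
```

```text
[[ 366. -371.   23.]
 [ 366. -372.   28.]
 [ 361. -373.   46.]
 [ 361. -373.   50.]
 [ 361. -373.   54.]
 [ 361. -373.   57.]
 [ 361. -373.   60.]
 [ 362. -373.   63.]
 [ 362. -373.   66.]
 [ 343. -377.  109.]
 [ 343. -377.  112.]]
[[ 376. -369.  130.]
 [ 377. -369.  131.]
 [ 378. -368.  132.]
 [ 379. -368.  133.]
 [ 380. -368.  134.]
 [ 381. -368.  135.]
 [ 382. -367.  135.]
 [ 382. -367.  137.]
 [ 383. -367.  138.]]
pad tips [[ 344. -381.  113.]
 [ 344. -381.  119.]
 [ 344. -381.  125.]
 [ 344. -380.  130.]
 [ 343. -381.  136.]
 [ 344. -380.  140.]
 [ 344. -380.  143.]]
45 [np.float64(362.0), np.float64(366.0), np.float64(371.0)]
70 [np.float64(352.0), np.float64(355.0), np.float64(359.0)]
97 [np.float64(340.0), np.float64(344.0), np.float64(347.0)]
110 [np.float64(335.0), np.float64(338.0), np.float64(341.0)]
tcp (np.float64(322.4603534463139), np.float64(314.09112183800914)) tip (np.float64(322.4370323368933), np.float64(293.8937141842844))
(-66, 45) (np.float64(322.8140634051954), np.float64(274.1314838016042))
(-62, 110) (np.float64(323.0869189046042), np.float64(346.3926987450517))
(-40, 140) (np.float64(323.5354618239499), np.float64(449.695402831381))
(-12, 152) (np.float64(323.9681391767264), np.float64(542.5780417578615))
```

Request:
send_rows(
  motion=[
    {"travel": [0, 0, 0], "turn": 0, "gripper": -0.2},
    {"travel": [0, 0, 0], "turn": 0, "gripper": -0.2},
    {"travel": [0, 0, 0], "turn": 0, "gripper": -0.2},
    {"travel": [0.004, 0, 0.001], "turn": 0, "gripper": -0.2},
    {"travel": [0.008, 0, 0.001], "turn": 0, "gripper": -0.2},
    {"travel": [0.008, 0, 0.001], "turn": 0, "gripper": -1},
    {"travel": [0.008, 0, 0.001], "turn": 0, "gripper": -1},
    {"travel": [0.008, 0, 0.001], "turn": 0, "gripper": -1},
    {"travel": [0.008, 0, 0.001], "turn": 0, "gripper": -1},
    {"travel": [0.008, 0, 0.001], "turn": 0, "gripper": -1},
  ],
)

```text
time_s: 5.72
tcp_pos: [362.5, -371.2, 102.5]
ee_rot: [[0.97, -0.0, -0.242], [0.242, 0.001, 0.97], [-0.0, -1.0, 0.001]]
force: [0.2, 0.6, 2.7]
grip_width: 6.2
```

```bash
python3 st.py; python3 - <<'E'
from h import *
v=snap('wrist','4')
X=cloud(v); print(np.round(X[268:320:5,322],0))
E
```

```text
time_s 5.725
joint_pos [1.092, 0.607, -0.58, 2.152, 0.633, 0.556, 1.856]
tcp_pos [362.477, -371.186, 102.471]
ee_rot [[0.97, -0.0, -0.242], [0.242, 0.001, 0.97], [-0.0, -1.0, 0.001]]
force [0.182, 0.556, 2.75]
grip_width 6.173
yaw x 14.010204042646514
[[ 361. -372.   56.]
 [ 361. -372.   62.]
 [ 361. -372.   68.]
 [ 362. -371.   73.]
 [ 362. -372.   79.]
 [ 362. -371.   83.]
 [ 363. -371.   87.]
 [ 363. -371.   92.]
 [ 363. -371.   96.]
 [ 363. -371.  100.]
 [ 363. -371.  105.]]
```

View pics/wrist4.png

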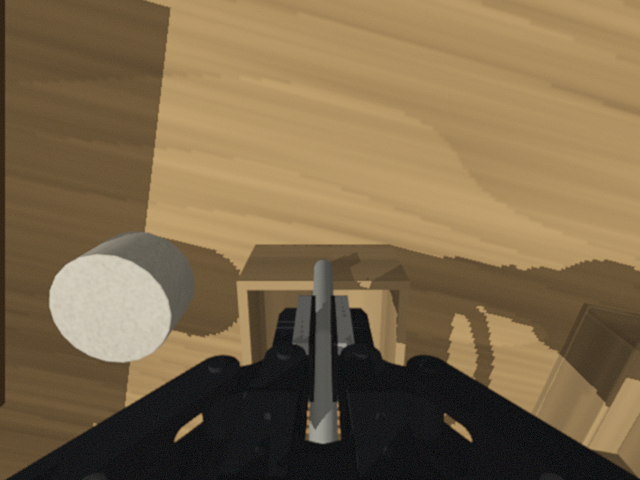

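Request:
send_rows(
  motion=[
    {"travel": [0, 0, 0], "turn": 0, "gripper": -1},
    {"travel": [0, 0, 0], "turn": 0, "gripper": -1},
  ],
)

```text
time_s: 6.02
tcp_pos: [362.5, -371.2, 102.5]
ee_rot: [[0.97, -0.0, -0.242], [0.242, 0.001, 0.97], [-0.0, -1.0, 0.001]]
force: [0.3, 0.0, 1.2]
grip_width: 6.2
```

Request:
send_rows(
  motion=[
    {"travel": [0, -0.01, 0], "turn": 0, "gripper": -1},
    {"travel": [0, -0.02, 0], "turn": 0, "gripper": -1},
    {"travel": [0, -0.03, 0], "turn": 0, "gripper": -1},
    {"travel": [0, -0.03, 0], "turn": 0, "gripper": -1},
  ],
)

```text
time_s: 6.52
tcp_pos: [362.8, -371.7, 133.5]
ee_rot: [[0.97, 0.001, -0.242], [0.242, -0.001, 0.97], [0.001, -1.0, -0.001]]
force: [-0.2, -0.9, -2.4]
grip_width: 6.1
```

```bash
python3 st.py; python3 - <<'E'
from h import *
v=snap('wrist','5');snap('scene','5')
X=cloud(v); print(np.round(X[268:320:5,322],0))
s=cv2.imread('pics/scene5.png');cv2.imwrite('pics/s5.png',np.hstack([cv2.resize(s[100:230,180:310],None,fx=3,fy=3,interpolation=2),cv2.resize(cv2.imread('pics/wrist5.png'),(400,390))]))
E
```

```text
time_s 6.525
joint_pos [1.132, 0.564, -0.631, 2.128, 0.575, 0.62, 1.908]
tcp_pos [362.765, -371.676, 133.478]
ee_rot [[0.97, 0.001, -0.242], [0.242, -0.001, 0.97], [0.001, -1.0, -0.001]]
force [-0.17, -0.888, -2.425]
grip_width 6.06
yaw x 13.982958083166741
[[ 358. -373.   94.]
 [ 360. -373.   98.]
 [ 360. -373.  104.]
 [ 361. -372.  107.]
 [  nan   nan   nan]
 [ 362. -372.  116.]
 [ 362. -372.  121.]
 [ 363. -372.  124.]
 [ 362. -372.  130.]
 [ 363. -372.  132.]
 [ 364. -372.  135.]]
```

View pics/s5.png

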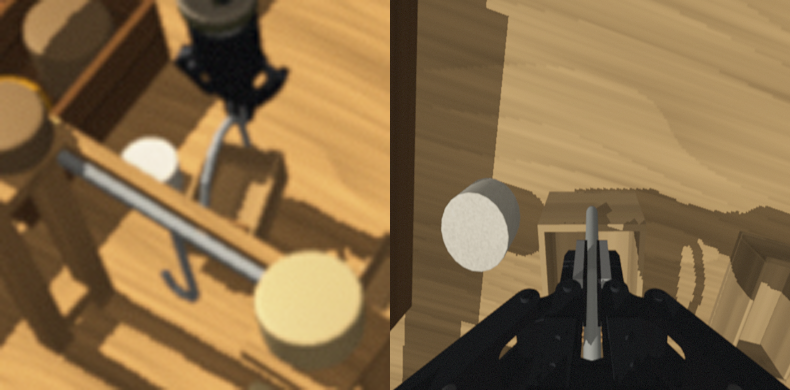

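Request:
send_rows(
  motion=[
    {"travel": [0.005, -0.015, 0], "turn": 0.02, "gripper": -1},
    {"travel": [0.015, -0.035, 0], "turn": 0.06, "gripper": -1},
    {"travel": [0.03, -0.055, 0], "turn": 0.11, "gripper": -1},
    {"travel": [0.05, -0.075, 0], "turn": 0.17, "gripper": -1},
    {"travel": [0.07, -0.095, 0], "turn": 0.22, "gripper": -1},
    {"travel": [0.09, -0.11, 0], "turn": 0.27, "gripper": -1},
    {"travel": [0.105, -0.12, 0], "turn": 0.31, "gripper": -1},
    {"travel": [0.11, -0.126, 0], "turn": 0.323, "gripper": -1},
    {"travel": [0.11, -0.126, 0], "turn": 0.323, "gripper": -1},
    {"travel": [0.11, -0.126, 0], "turn": 0.323, "gripper": -1},
  ],
)

```text
time_s: 7.88
tcp_pos: [468.1, -345.0, 258.1]
ee_rot: [[0.997, -0.002, 0.079], [-0.079, 0.001, 0.997], [-0.002, -1.0, 0.001]]
force: [-1.0, -1.0, -2.9]
grip_width: 5.6
```

```bash
python3 st.py; python3 - <<'E'
from h import *
for n in ('wrist','scene','top'): snap(n,'6')
s=cv2.imread('pics/scene6.png')[90:290,150:340];t=cv2.imread('pics/top6.png')[180:330,330:490]
cv2.imwrite('pics/s6.png',np.hstack([cv2.resize(s,(380,400),interpolation=2),cv2.resize(t,(400,400),interpolation=2)]))
E
```

```text
time_s 7.875
joint_pos [0.993, 0.463, -0.65, 1.874, 0.347, 0.92, 1.672]
tcp_pos [468.132, -344.984, 258.145]
ee_rot [[0.997, -0.002, 0.079], [-0.079, 0.001, 0.997], [-0.002, -1.0, 0.001]]
force [-1.023, -0.975, -2.94]
grip_width 5.626
yaw x -4.525191359299113
```

View pics/wrist6.png

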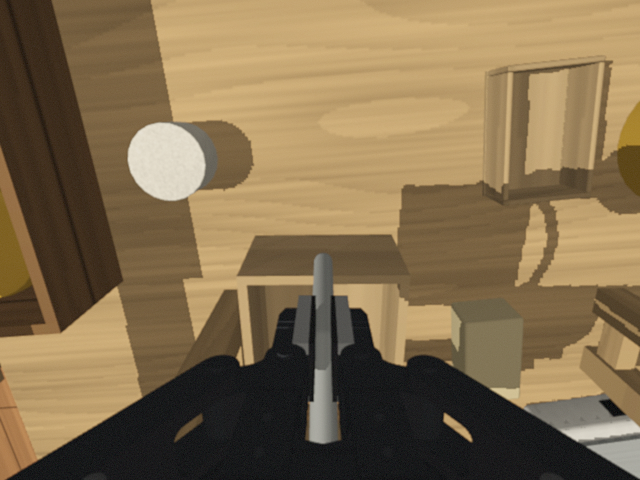

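View pics/s6.png

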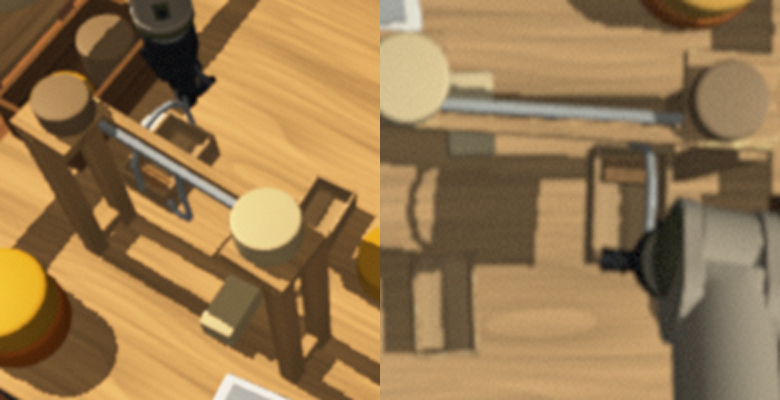

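```bash
python3 - <<'E'
from h import *
tcp={'4':[362.5,-371.2,102.5],'5':[362.8,-371.7,133.5],'6':[468.1,-345,258.1]}
for k in tcp:
    v=load(f'pics/wrist{k}.npz');X=cloud(v)
    a=np.array([X[r,322]-tcp[k] for r in range(266,345,6)]);print(k);print(np.round(a[:,[0,2]],0).tolist())
    a=np.array([X[r,322]-tcp[k] for r in range(400,445,6)]);print(np.round(a[:,[0,2]],0).tolist())
T=np.array(tcp['6'])
for n in ('scene','top'):
    X=cloud(load(f'pics/{n}6.npz'))-T
    m=(abs(X[...,0])<130)&(abs(X[...,1])<130)&(X[...,2]>0)
    P=X[m]
    for z0 in range(0,340,20):
        q=P[(P[:,2]>=z0)&(P[:,2]<z0+20)]
        if len(q)>5: print(n,z0,len(q),np.round([q[:,0].min(),np.percentile(q[:,0],95),q[:,0].max(),q[:,1].min(),q[:,1].max()]))
E
```

```text
4
[[-2.0, -49.0], [-1.0, -41.0], [-1.0, -35.0], [-1.0, -28.0], [-0.0, -22.0], [-0.0, -17.0], [-0.0, -11.0], [1.0, -7.0], [1.0, -1.0], [1.0, 3.0], [2.0, 6.0], [2.0, 10.0], [4.0, 12.0], [5.0, 13.0]]
[[16.0, 31.0], [18.0, 33.0], [18.0, 35.0], [19.0, 36.0], [20.0, 38.0], [21.0, 40.0], [23.0, 41.0], [24.0, 41.0]]
5
[[-4.0, -43.0], [-4.0, -36.0], [-3.0, -30.0], [-2.0, -25.0], [-2.0, -18.0], [-1.0, -14.0], [-1.0, -9.0], [-1.0, -4.0], [0.0, -1.0], [1.0, 2.0], [1.0, 7.0], [2.0, 11.0], [3.0, 12.0], [4.0, 15.0]]
[[17.0, 30.0], [18.0, 32.0], [20.0, 33.0], [21.0, 35.0], [22.0, 36.0], [24.0, 37.0], [24.0, 39.0], [26.0, 40.0]]
6
[[-4.0, -43.0], [-4.0, -35.0], [-3.0, -30.0], [-2.0, -25.0], [-2.0, -18.0], [-2.0, -14.0], [-1.0, -9.0], [-0.0, -5.0], [0.0, -1.0], [1.0, 3.0], [1.0, 8.0], [2.0, 11.0], [3.0, 13.0], [5.0, 15.0]]
[[18.0, 30.0], [19.0, 31.0], [20.0, 33.0], [22.0, 34.0], [23.0, 36.0], [23.0, 38.0], [26.0, 38.0], [27.0, 40.0]]
scene 0 42 [ -3. 129. 129. -88.  18.]
scene 20 57 [  1. 124. 128. -16.  18.]
scene 40 123 [ -9.  88. 114. -41.  39.]
scene 60 87 [-10.  20.  22. -53.  55.]
scene 80 135 [
[... 413 characters left out ...]
 43.  44. -33.  53.]
scene 300 192 [-46.  50.  56. -46.  59.]
scene 320 404 [-64.  54.  58. -51.  60.]
top 0 28 [ -11.  124.  124. -116.   12.]
top 20 37 [  30.  118.  121. -115.    3.]
top 40 120 [ -14.  108.  114. -113.   28.]
top 60 26 [ -11.  113.  113. -117.   48.]
top 80 101 [ -11.  109.  117. -118.   64.]
top 100 431 [  -8.  129.  130. -126.  129.]
top 120 81 [ -32.  130.  130. -119.  109.]
top 140 156 [-35. 129. 130. -97.  40.]
top 160 32 [-29. 128. 129. -66.  40.]
top 180 19 [-31.  27.  29.  27.  42.]
top 200 54 [-28.  22.  28.  29.  43.]
top 220 23 [-18.  22.  25.  35.  41.]
top 240 9 [23. 36. 37. 34. 40.]
top 300 25 [-41.  48.  51.  37.  58.]
top 320 112 [-63.  49.  52. -49.  60.]
```

```bash
python3 - <<'E'
from h import *
import numpy as np
for tag in ('0','6'):
    v=load(f'pics/scene{tag}.npz');X=cloud(v)
    m=(X[...,2]>205)&(X[...,2]<335)&(X[...,0]>570)&(X[...,0]<660)&(X[...,1]>-330)&(X[...,1]<-190)
    m[:, :200]=0
    rr,cc=np.nonzero(m);P=X[m]
    print(tag,len(P))
    for z0 in range(205,335,10):
        q=P[(P[:,2]>=z0)&(P[:,2]<z0+10)]
        if len(q): print(z0,len(q),np.round(np.median(q,0)),np.round([q[:,1].min(),q[:,1].max()]))
# slat & bar lines
for n in ('top','scene'):
    v=load(f'pics/{n}0.npz');X=cloud(v); z=X[...,2]
    m=(z>355)&(z<385)&(X[...,0]>570)&(X[...,0]<650)&(X[...,1]<-120)&(X[...,1]>-370)
    P=X[m]; A=[];
    for y0 in range(-365,-125,10):
        q=P[(P[:,1]>=y0)&(P[:,1]<y0+10)]
        if len(q)>5: A.append((y0+5,q[:,0].min(),q[:,0].max()))
    A=np.array(A);f=np.polyfit(A[:,0],A[:,1],1);b=np.polyfit(A[:,0],A[:,2],1)
    print(n,'front slope',f[0],'x@-243',np.polyval(f,-243),'back',b[0],np.polyval(b,-243))
E
```

```text
0 114
205 1 [ 624. -268.  214.] [-268. -268.]
215 18 [ 624. -262.  222.] [-277. -249.]
225 16 [ 623. -263.  231.] [-272. -238.]
235 14 [ 624. -273.  240.] [-281. -237.]
245 11 [ 624. -240.  249.] [-278. -235.]
255 5 [ 626. -238.  259.] [-242. -237.]
265 8 [ 626. -239.  269.] [-244. -234.]
275 6 [ 625. -238.  281.] [-241. -235.]
285 5 [ 627. -239.  288.] [-242. -237.]
295 10 [ 626. -238.  299.] [-244. -235.]
305 5 [ 625. -239.  308.] [-243. -238.]
315 6 [ 626. -239.  318.] [-244. -235.]
325 9 [ 625. -238.  329.] [-243. -237.]
6 140
205 28 [ 595. -310.  209.] [-329. -304.]
215 15 [ 624. -261.  222.] [-272. -251.]
225 17 [ 624. -267.  228.] [-275. -240.]
235 17 [ 624. -273.  240.] [-280. -236.]
245 11 [ 625. -239.  248.] [-275. -236.]
255 4 [ 627. -238.  259.] [-241. -237.]
265 7 [ 626. -238.  269.] [-243. -236.]
275 7 [ 626. -237.  280.] [-242. -236.]
285 6 [ 626. -239.  288.] [-243. -237.]
295 8 [ 627. -239.  300.] [-244. -236.]
305 5 [ 624. -238.  308.] [-241. -236.]
315 8 [ 627. -239.  319.] [-242. -237.]
325 7 [ 626. -238.  331.] [-244. -237.]
top front slope 0.07453844092860644 x@-243 592.4556420287463 back 0.07531476113775372 622.8789050766983
scene front slope 0.07464924806053577 x@-243 598.281325189903 back 0.07461859371379448 628.9035308587627
```

```bash
python3 - <<'E'
from h import *
v=load('pics/scene6.npz');X=cloud(v);z=X[...,2]
print('cam',-v['R'].T@v['t'])
m=(z>240)&(z<330)&(X[...,0]>480)&(X[...,0]<610)&(X[...,1]<-320)&(X[...,1]>-390)
P=X[m];P=P[np.argsort(P[:,0])];print(len(P));print(np.round(P[::max(1,len(P)//25)]))
v=load('pics/top6.npz');X=cloud(v);z=X[...,2]
m=(z>240)&(z<330)&(X[...,0]>480)&(X[...,0]<610)&(X[...,1]<-320)&(X[...,1]>-390)
P=X[m];P=P[np.argsort(P[:,0])];print(len(P));print(np.round(P[::max(1,len(P)//15)]))
E
```

```text
cam [1061.13093305  272.22822448 1349.78340069]
182
[[ 480. -350.  291.]
 [ 480. -334.  277.]
 [ 480. -360.  308.]
 [ 481. -354.  304.]
 [ 481. -338.  276.]
 [ 482. -339.  285.]
 [ 482. -334.  289.]
 [ 483. -331.  301.]
 [ 485. -342.  278.]
 [ 488. -347.  329.]
 [ 494. -341.  289.]
 [ 502. -348.  298.]
 [ 509. -341.  305.]
 [ 515. -348.  303.]
 [ 523. -343.  302.]
 [ 529. -348.  310.]
 [ 535. -347.  308.]
 [ 542. -344.  304.]
 [ 548. -349.  308.]
 [ 554. -344.  309.]
 [ 560. -344.  307.]
 [ 593. -354.  275.]
 [ 596. -349.  273.]
 [ 600. -353.  274.]
 [ 602. -346.  255.]
 [ 605. -350.  245.]]
128
[[ 498. -342.  294.]
 [ 506. -347.  301.]
 [ 512. -347.  302.]
 [ 517. -352.  305.]
 [ 523. -344.  305.]
 [ 528. -352.  303.]
 [ 534. -345.  301.]
 [ 539. -346.  307.]
 [ 545. -346.  308.]
 [ 551. -345.  304.]
 [ 557. -354.  298.]
 [ 562. -354.  298.]
 [ 568. -347.  296.]
 [ 576. -352.  301.]
 [ 583. -355.  287.]
 [ 590. -347.  272.]]
```

Request:
send_rows(
  motion=[
    {"travel": [0, 0.01, 0.005], "turn": 0, "gripper": -1},
    {"travel": [0.005, 0.025, 0.015], "turn": 0, "gripper": -1},
    {"travel": [0.012, 0.037, 0.025], "turn": 0, "gripper": -1},
    {"travel": [0.022, 0.042, 0.032], "turn": 0, "gripper": -1},
    {"travel": [0.034, 0.042, 0.036], "turn": 0, "gripper": -1},
    {"travel": [0.046, 0.042, 0.036], "turn": 0, "gripper": -1},
    {"travel": [0.057, 0.042, 0.036], "turn": 0, "gripper": -1},
    {"travel": [0.065, 0.042, 0.036], "turn": 0, "gripper": -1},
    {"travel": [0.069, 0.042, 0.036], "turn": 0, "gripper": -1},
    {"travel": [0.069, 0.042, 0.036], "turn": 0, "gripper": -1},
  ],
)

```text
time_s: 9.28
tcp_pos: [540.0, -314.7, 216.1]
ee_rot: [[0.997, -0.001, 0.079], [-0.079, 0.001, 0.997], [-0.001, -1.0, 0.001]]
force: [-1.0, 0.2, -2.7]
grip_width: 5.8
```

```bash
python3 st.py; python3 - <<'E'
from h import *
for n in ('wrist','scene'): snap(n,'7')
s=cv2.imread('pics/scene7.png')[70:270,170:360]
cv2.imwrite('pics/s7.png',np.hstack([cv2.resize(s,(475,500),interpolation=2),cv2.resize(cv2.imread('pics/wrist7.png')[:,120:],(325,300))if 0 else cv2.resize(cv2.imread('pics/wrist7.png')[:,160:480],(325,500))]))
v=load('pics/scene7.npz');X=cloud(v)
import numpy as np
P=X[(X[...,2]>205)&(X[...,2]<335)&(X[...,0]>600)&(X[...,0]<660)&(X[...,1]>-300)&(X[...,1]<-200)]
print('shank',np.median(P[P[:,2]>255],0))
P=X[(X[...,2]>250)&(X[...,2]<300)&(X[...,0]>560)&(X[...,0]<680)&(X[...,1]<-295)&(X[...,1]>-360)]
P=P[np.argsort(P[:,0])];print(np.round(P[::max(1,len(P)//15)]))
w=load('pics/wrist7.npz');X=cloud(w);T=np.array([540,-315,216])
print(np.round([X[r,322]-T for r in range(266,345,12)]))
E
```

```text
time_s 9.275
joint_pos [0.843, 0.558, -0.612, 1.823, 0.402, 0.888, 1.535]
tcp_pos [539.995, -314.663, 216.05]
ee_rot [[0.997, -0.001, 0.079], [-0.079, 0.001, 0.997], [-0.001, -1.0, 0.001]]
force [-0.988, 0.188, -2.698]
grip_width 5.787
yaw x -4.549523095648819
shank [ 626.28326227 -238.37118441  296.65570733]
[[ 585. -317.  261.]
 [ 591. -316.  264.]
 [ 596. -312.  262.]
 [ 600. -316.  266.]
 [ 606. -315.  268.]
 [ 609. -313.  264.]
 [ 614. -314.  264.]
 [ 618. -318.  267.]
 [ 623. -314.  265.]
 [ 627. -318.  268.]
 [ 631. -317.  263.]
 [ 634. -315.  258.]
 [ 637. -315.  263.]
 [ 642. -322.  252.]
 [ 645. -315.  257.]
 [ 650. -317.  251.]
 [ 654. -318.  251.]]
[[ -5.   0. -41.]
 [ -4.   0. -29.]
 [ -2.  -0. -20.]
 [ -2.  -0.  -8.]
 [  0.  -0.  -1.]
 [ nan  nan  nan]
 [  4.  -0.  13.]]
```

View pics/s7.png

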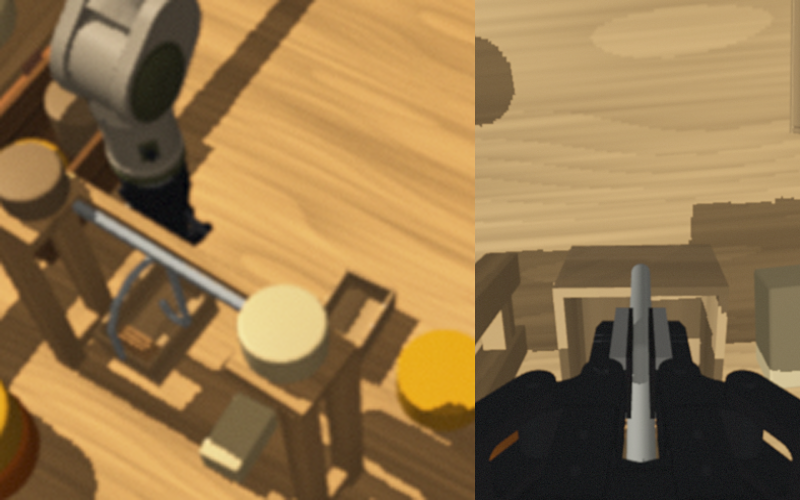

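Request:
send_rows(
  motion=[
    {"travel": [0, 0, 0.006], "turn": 0, "gripper": -1},
    {"travel": [0, 0, 0.016], "turn": 0, "gripper": -1},
    {"travel": [0, 0, 0.028], "turn": 0, "gripper": -1},
    {"travel": [0, 0, 0.04], "turn": 0, "gripper": -1},
    {"travel": [0, 0, 0.05], "turn": 0, "gripper": -1},
    {"travel": [0, 0, 0.057], "turn": 0, "gripper": -1},
    {"travel": [0, 0, 0.06], "turn": 0, "gripper": -1},
    {"travel": [0, 0, 0.06], "turn": 0, "gripper": -1},
  ],
)

```text
time_s: 10.38
tcp_pos: [544.3, -254.9, 216.1]
ee_rot: [[0.997, -0.002, 0.079], [-0.079, 0.001, 0.997], [-0.002, -1.0, 0.0]]
force: [0.8, 0.1, -3.1]
grip_width: 5.9
```

```bash
python3 st.py; python3 - <<'E'
from h import *
for n in ('wrist','scene'): snap(n,'8')
s=cv2.imread('pics/scene8.png')[120:240,190:310]
cv2.imwrite('pics/s8.png',cv2.resize(s,(600,600),interpolation=2))
v=load('pics/scene8.npz');X=cloud(v)
P=X[(X[...,2]>250)&(X[...,2]<300)&(X[...,0]>560)&(X[...,0]<680)&(X[...,1]<-225)&(X[...,1]>-290)]
P=P[np.argsort(P[:,0])];print(np.round(P[::max(1,len(P)//25)]))
E
```

```text
time_s 10.375
joint_pos [0.764, 0.531, -0.618, 1.877, 0.397, 0.861, 1.438]
tcp_pos [544.321, -254.918, 216.09]
ee_rot [[0.997, -0.002, 0.079], [-0.079, 0.001, 0.997], [-0.002, -1.0, 0.0]]
force [0.806, 0.054, -3.098]
grip_width 5.94
yaw x -4.556213105575324
[[ 560. -238.  298.]
 [ 564. -240.  296.]
 [ 591. -253.  259.]
 [ 596. -259.  266.]
 [ 599. -257.  267.]
 [ 602. -255.  262.]
 [ 617. -261.  267.]
 [ 621. -257.  259.]
 [ 621. -237.  271.]
 [ 624. -261.  265.]
 [ 624. -237.  281.]
 [ 625. -237.  294.]
 [ 626. -234.  251.]
 [ 626. -237.  289.]
 [ 626. -237.  256.]
 [ 627. -240.  253.]
 [ 628. -241.  283.]
 [ 629. -258.  264.]
 [ 630. -260.  264.]
 [ 634. -255.  263.]
 [ 637. -256.  261.]
 [ 639. -267.  255.]
 [ 643. -263.  259.]
 [ 646. -259.  254.]
 [ 648. -265.  252.]
 [ 651. -259.  251.]
 [ 655. -258.  258.]
 [ 659. -263.  254.]]
```

View pics/s8.png

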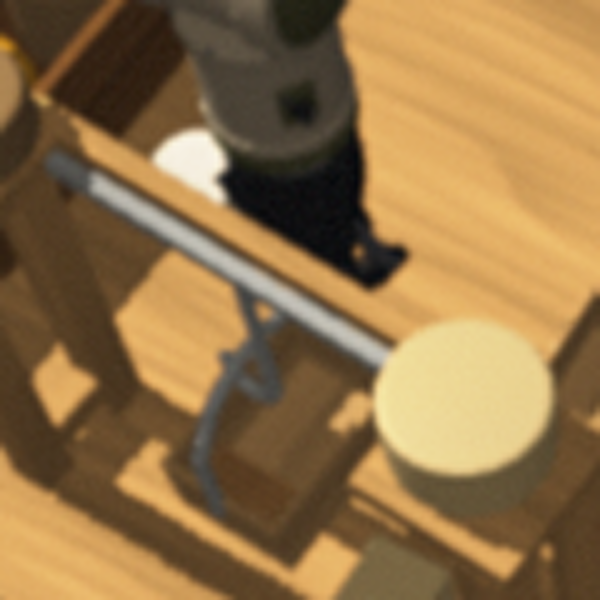

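Request:
send_rows(
  motion=[
    {"travel": [0, 0.005, 0], "turn": 0, "gripper": -1},
    {"travel": [0, 0.012, 0], "turn": 0, "gripper": -1},
    {"travel": [0, 0.019, 0], "turn": 0, "gripper": -1},
    {"travel": [0, 0.025, 0], "turn": 0, "gripper": -1},
    {"travel": [0, 0.029, 0], "turn": 0, "gripper": -1},
    {"travel": [0, 0.032, 0], "turn": 0, "gripper": -1},
    {"travel": [0, 0.032, 0], "turn": 0, "gripper": -1},
  ],
)

```text
time_s: 11.35
tcp_pos: [544.1, -255.3, 183.9]
ee_rot: [[0.997, -0.002, 0.08], [-0.08, 0.001, 0.997], [-0.002, -1.0, 0.0]]
force: [-0.0, 0.1, -1.0]
grip_width: 5.7
```

Request:
send_rows(
  motion=[
    {"travel": [0, 0.002, 0], "turn": 0, "gripper": -1},
    {"travel": [0, 0.004, 0], "turn": 0, "gripper": -1},
    {"travel": [0, 0.004, 0], "turn": 0, "gripper": -1},
  ],
)

```text
time_s: 11.72
tcp_pos: [544.6, -255.4, 180.1]
ee_rot: [[0.997, -0.001, 0.08], [-0.08, 0.0, 0.997], [-0.001, -1.0, 0.0]]
force: [0.1, -0.2, -0.3]
grip_width: 5.8
```

```bash
python3 st.py; python3 - <<'E'
from h import *
for n in ('wrist','scene'): snap(n,'9')
s=cv2.imread('pics/scene9.png')[120:240,190:310]
cv2.imwrite('pics/s9.png',np.hstack([cv2.resize(s,(500,500),interpolation=2),cv2.resize(cv2.imread('pics/wrist9.png')[:,160:480],(300,500))]))
w=load('pics/wrist9.npz');X=cloud(w);T=np.array([544.1,-255.3,180])
print(np.round([X[r,322]-T for r in range(266,345,12)]))
E
```

```text
time_s 11.725
joint_pos [0.743, 0.571, -0.591, 1.91, 0.437, 0.792, 1.402]
tcp_pos [544.561, -255.366, 180.075]
ee_rot [[0.997, -0.001, 0.08], [-0.08, 0.0, 0.997], [-0.001, -1.0, 0.0]]
force [0.099, -0.181, -0.276]
grip_width 5.824
yaw x -4.590254819837215
[[ -3.  -0. -44.]
 [ -2.  -0. -33.]
 [ -1.  -0. -20.]
 [  0.  -1. -11.]
 [  0.  -1.   0.]
 [  2.  -1.   7.]
 [  4.  -1.  13.]]
```

View pics/s9.png

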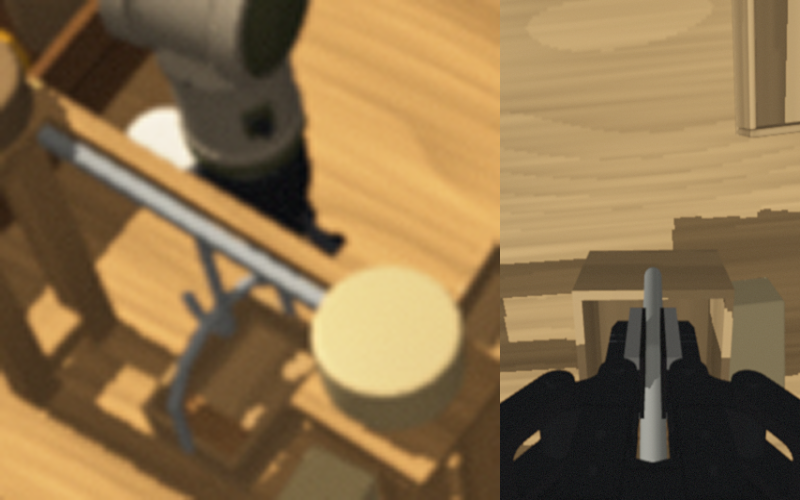

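Request:
send_rows(
  motion=[
    {"travel": [0, 0.001, 0], "turn": 0, "gripper": -1},
    {"travel": [0, 0.0015, 0], "turn": 0, "gripper": -1},
    {"travel": [0, 0.0015, 0], "turn": 0, "gripper": -1},
  ],
)

```text
time_s: 12.2
tcp_pos: [544.9, -255.4, 178.8]
ee_rot: [[0.997, -0.0, 0.08], [-0.08, 0.0, 0.997], [-0.0, -1.0, 0.0]]
force: [1.1, -0.6, 0.5]
grip_width: 5.6
```

Request:
send_rows(
  motion=[
    {"travel": [0, 0, 0], "turn": 0, "gripper": -0.9},
    {"travel": [0, 0, 0], "turn": 0, "gripper": -0.8},
    {"travel": [0, 0, 0], "turn": 0, "gripper": -0.7},
    {"travel": [0, 0, 0], "turn": 0, "gripper": -0.5},
    {"travel": [0, 0, 0], "turn": 0, "gripper": -0.3},
    {"travel": [0, 0, 0], "turn": 0, "gripper": -0.3},
  ],
)

```text
time_s: 12.95
tcp_pos: [544.8, -255.4, 178.8]
ee_rot: [[0.997, -0.001, 0.08], [-0.08, 0.0, 0.997], [-0.001, -1.0, 0.0]]
force: [0.1, -0.3, 0.5]
grip_width: 30.3
```

```bash
python3 st.py; python3 - <<'E'
from h import *
for n in ('wrist','scene'): snap(n,'10')
s=cv2.imread('pics/scene10.png')[120:240,190:310]
cv2.imwrite('pics/s10.png',np.hstack([cv2.resize(s,(500,500),interpolation=2),cv2.resize(cv2.imread('pics/wrist10.png')[:,160:480],(300,500))]))
w=load('pics/wrist10.npz');X=cloud(w);T=np.array([544.9,-255.4,178.8])
for c in (316,322,328): print(np.round([X[r,c]-T for r in range(266,345,12)]).tolist())
E
```

```text
time_s 12.95
joint_pos [0.742, 0.573, -0.59, 1.911, 0.439, 0.789, 1.4]
tcp_pos [544.808, -255.378, 178.776]
ee_rot [[0.997, -0.001, 0.08], [-0.08, 0.0, 0.997], [-0.001, -1.0, 0.0]]
force [0.144, -0.28, 0.464]
grip_width 30.268
yaw x -4.588203850422567
[[13.0, -5.0, -87.0], [9.0, -5.0, -59.0], [8.0, -4.0, -41.0], [7.0, -4.0, -26.0], [7.0, -4.0, -13.0], [6.0, -3.0, -1.0], [7.0, -4.0, 6.0]]
[[14.0, -2.0, -88.0], [6.0, -1.0, -51.0], [6.0, -1.0, -36.0], [5.0, -1.0, -22.0], [5.0, -1.0, -9.0], [5.0, -1.0, 0.0], [7.0, -1.0, 7.0]]
[[14.0, 2.0, -89.0], [7.0, 2.0, -52.0], [6.0, 2.0, -36.0], [6.0, 2.0, -22.0], [5.0, 2.0, -10.0], [5.0, 2.0, 1.0], [7.0, 1.0, 7.0]]
```

View pics/s10.png

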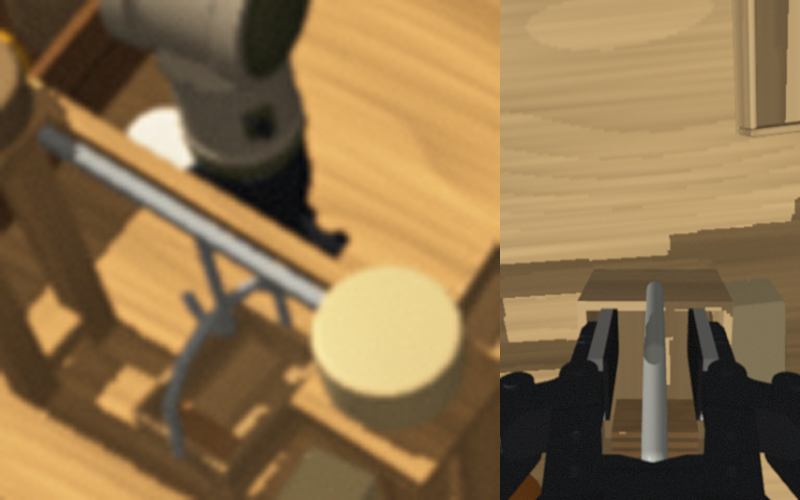

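Request:
send_rows(
  motion=[
    {"travel": [-0.004, 0, 0], "turn": 0, "gripper": -0.2},
    {"travel": [-0.014, 0, 0], "turn": 0, "gripper": -0.2},
    {"travel": [-0.03, 0, 0], "turn": 0, "gripper": -0.2},
    {"travel": [-0.055, 0, 0], "turn": 0, "gripper": 0},
    {"travel": [-0.085, -0.02, 0], "turn": 0, "gripper": 0.5},
    {"travel": [-0.1, -0.06, 0], "turn": 0, "gripper": 1},
    {"travel": [-0.1, -0.1, 0], "turn": 0, "gripper": 1},
    {"travel": [-0.1, -0.12, 0], "turn": 0, "gripper": 1},
  ],
)

```text
time_s: 14.05
tcp_pos: [444.4, -247.5, 300.9]
ee_rot: [[0.997, 0.001, 0.081], [-0.081, -0.002, 0.997], [0.001, -1.0, -0.002]]
force: [0.4, 0.1, -0.4]
grip_width: 85.5
```

```bash
python3 st.py; python3 - <<'E'
from h import *
for n in ('wrist','scene','top'): snap(n,'11')
s=cv2.imread('pics/scene11.png')[120:240,190:310]
cv2.imwrite('pics/s11.png',np.hstack([cv2.resize(s,(400,400),interpolation=2),cv2.resize(cv2.imread('pics/wrist11.png'),(400,400))]))
E
```

```text
time_s 14.05
joint_pos [0.947, 0.324, -0.713, 1.971, 0.264, 0.936, 1.592]
tcp_pos [444.417, -247.516, 300.909]
ee_rot [[0.997, 0.001, 0.081], [-0.081, -0.002, 0.997], [0.001, -1.0, -0.002]]
force [0.398, 0.126, -0.386]
grip_width 85.49
yaw x -4.6278541313953765
```

View pics/s11.png

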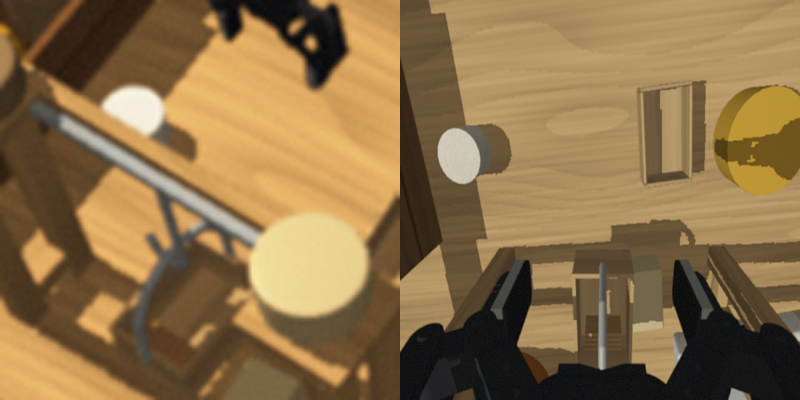

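View pics/a1.png

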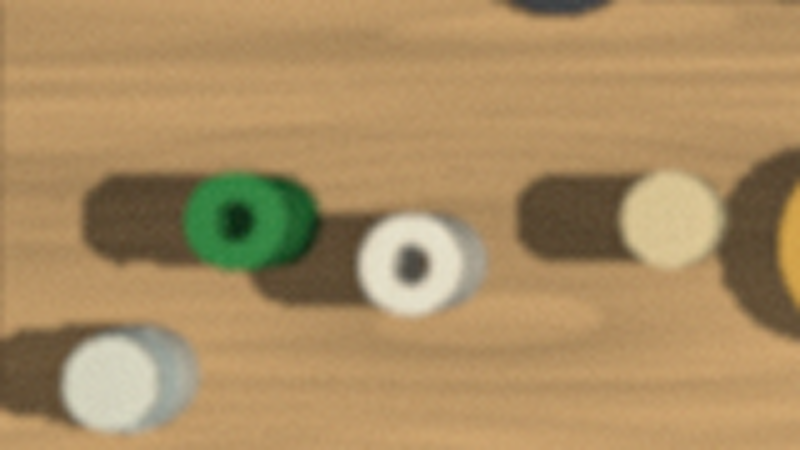

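Request:
send_rows(
  motion=[
    {"travel": [0.01, 0, 0.03], "turn": 0.1, "gripper": 1},
    {"travel": [0.02, 0, 0.085], "turn": 0.25, "gripper": 1},
    {"travel": [0.03, 0, 0.145], "turn": 0.42, "gripper": 1},
    {"travel": [0.03, 0, 0.205], "turn": 0.6, "gripper": 1},
    {"travel": [0.025, 0, 0.265], "turn": 0.78, "gripper": 1},
    {"travel": [0.015, 0, 0.325], "turn": 0.95, "gripper": 1},
    {"travel": [0, 0, 0.385], "turn": 1.12, "gripper": 1},
    {"travel": [-0.015, 0, 0.445], "turn": 1.28, "gripper": 1},
    {"travel": [-0.03, 0, 0.505], "turn": 1.42, "gripper": 1},
    {"travel": [-0.044, 0, 0.555], "turn": 1.49, "gripper": 1},
  ],
)

```text
time_s: 15.45
tcp_pos: [446.8, 297.6, 297.2]
ee_rot: [[-0.004, -0.001, 1.0], [-1.0, -0.003, -0.004], [0.003, -1.0, -0.001]]
force: [1.7, 0.2, 0.1]
grip_width: 85.2
```

Request:
send_rows(
  motion=[
    {"travel": [0, 0, 0], "turn": 0, "gripper": 1},
    {"travel": [0, 0, 0], "turn": 0, "gripper": 1},
  ],
)

```text
time_s: 15.7
tcp_pos: [446.0, 296.6, 295.7]
ee_rot: [[-0.003, -0.003, 1.0], [-1.0, -0.005, -0.003], [0.005, -1.0, -0.003]]
force: [-0.4, 0.1, -0.1]
grip_width: 85.3
```

```bash
python3 st.py; python3 - <<'E'
from h import *
v0=load('pics/top0.npz');print(plane(v0,212.2,292.8,120))
for n in ('wrist','scene'): snap(n,'12')
E
```

```text
time_s 15.7
joint_pos [-0.295, 0.339, -0.528, 1.928, 0.212, 0.935, -0.928]
tcp_pos [446.044, 296.639, 295.672]
ee_rot [[-0.003, -0.003, 1.0], [-1.0, -0.005, -0.003], [0.005, -1.0, -0.003]]
force [-0.437, 0.102, -0.066]
grip_width 85.328
yaw x -90.15575923712838
[434.88848445 304.12297064 120.        ]
```

View pics/wrist12.png

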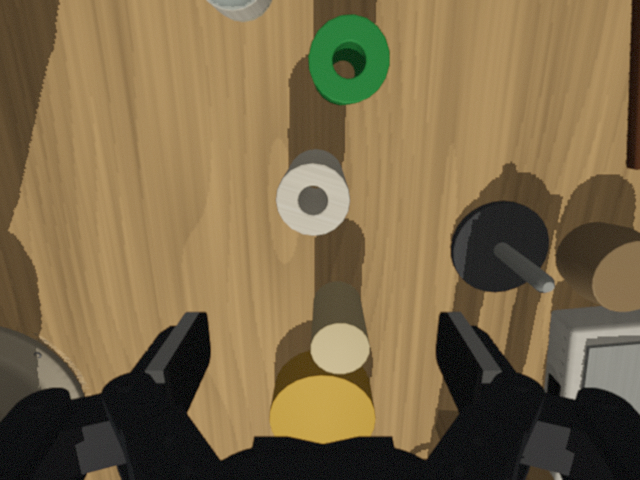

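```bash
cat > roll.py <<'E'
from h import *
import sys
tag=sys.argv[1]; v=load(f'pics/wrist{tag}.npz');X=cloud(v)
u0,r0=int(sys.argv[2]),int(sys.argv[3]); zt=float(sys.argv[4]); w=int(sys.argv[5])
reg=np.zeros((480,640),bool);reg[max(0,r0-w):r0+w,u0-w:u0+w]=1
m=reg&(abs(X[...,2]-zt)<8)
P=X[m][:,:2].astype(np.float32);print(len(P),'z',np.median(X[m][:,2]),'enclosing',cv2.minEnclosingCircle(P),'mean',P.mean(0))
h=v['p'].astype(int)
# hole: contour of dark inside
mm=(m*255).astype(np.uint8);cs,hi=cv2.findContours(mm,cv2.RETR_CCOMP,cv2.CHAIN_APPROX_NONE)
for c,hh in zip(cs,hi[0]):
    if cv2.contourArea(c)>60:
        e=cv2.fitEllipse(c);q=plane(v,*e[0],zt);f=foc(v);print('contour',hh[3]>=0,np.round(e[0],1),np.round(e[1],1),'->',np.round(q,1))
E
python3 roll.py 12 313 197 120 50
python3 - <<'E'
from h import *
v=load('pics/wrist12.npz');X=cloud(v)
z=X[...,2]
m=(z>8)&(z<22);m[:,:440]=0;m[:190]=0;m[300:]=0;m[:,560:]=0
P=X[m][:,:2].astype(np.float32);print('disc',len(P),cv2.minEnclosingCircle(P),np.median(X[m][:,2]))
m=(z>40)&(z<118);m[:,:480]=0;m[:230]=0;m[300:]=0;m[:,556:]=0
P=X[m];P=P[np.argsort(P[:,2])];print(np.round(P[::max(1,len(P)//12)]),len(P))
print(plane(v,549,288,115))
E
```

```text
3606 z 120.55095589714838 enclosing ((436.0350341796875, 305.0406799316406), 31.0141658782959) mean [436.02902 306.3311 ]
contour False [312.3 197.9] [72.3 72.8] -> [436.  306.5 120. ]
contour True [312.4 198.2] [28.  29.9] -> [436.  306.2 120. ]
disc 6157 ((661.0355224609375, 218.51588439941406), 69.0833740234375) 15.58872523521114
[[644. 231.  40.]
 [640. 227.  50.]
 [641. 220.  59.]
 [646. 232.  68.]
 [641. 228.  75.]
 [640. 225.  83.]
 [643. 230.  90.]
 [640. 228.  97.]
 [646. 232. 104.]
 [642. 219. 110.]
 [646. 230. 112.]
 [652. 225. 115.]] 1032
[650.42416734 221.55048328 115.        ]
```

Request:
send_rows(
  motion=[
    {"travel": [-0.008, 0.02, -0.01], "turn": 0, "gripper": 1},
    {"travel": [-0.008, 0.06, -0.01], "turn": 0, "gripper": 1},
    {"travel": [-0.008, 0.1, -0.01], "turn": 0, "gripper": 1},
    {"travel": [-0.008, 0.1, -0.01], "turn": 0, "gripper": 1},
  ],
)

```text
time_s: 16.3
tcp_pos: [436.4, 300.4, 194.3]
ee_rot: [[-0.008, -0.006, 1.0], [-1.0, -0.008, -0.008], [0.008, -1.0, -0.006]]
force: [-0.1, -0.5, 0.1]
grip_width: 85.3
```

```bash
python3 st.py; python3 - <<'E'
from h import *
snap('wrist','13')
E
python3 roll.py 13 320 250 120 110
```

```text
time_s 16.3
joint_pos [-0.364, 0.454, -0.48, 2.053, 0.316, 0.715, -1.053]
tcp_pos [436.37, 300.411, 194.257]
ee_rot [[-0.008, -0.006, 1.0], [-1.0, -0.008, -0.008], [0.008, -1.0, -0.006]]
force [-0.134, -0.492, 0.105]
grip_width 85.325
yaw x -90.44574657584083
7048 z 120.5698436443069 enclosing ((435.8433837890625, 305.0793151855469), 30.882497787475586) mean [435.9828  306.80923]
contour False [324.4 239.6] [ 99.9 102.6] -> [436.  307.1 120. ]
contour True [324.2 240. ] [36.2 41. ] -> [435.9 306.8 120. ]
```

View pics/wrist13.png

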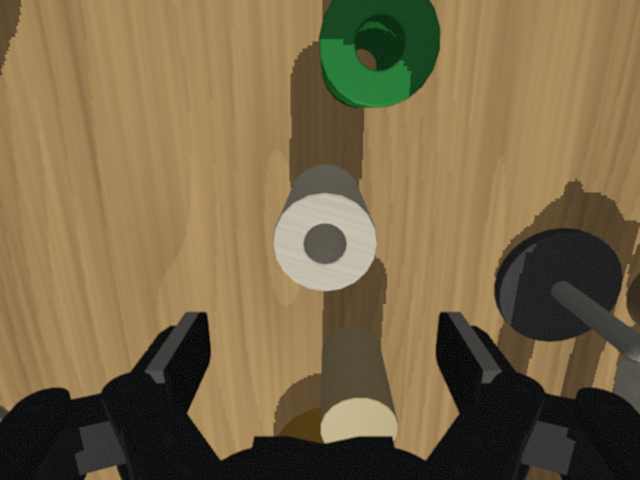

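Request:
send_rows(
  motion=[
    {"travel": [-0.006, 0.02, 0], "turn": 0, "gripper": 1},
    {"travel": [-0.006, 0.05, 0], "turn": 0, "gripper": 1},
    {"travel": [-0.006, 0.075, 0], "turn": 0, "gripper": 1},
    {"travel": [-0.006, 0.09, 0], "turn": 0, "gripper": 1},
    {"travel": [-0.006, 0.096, 0], "turn": 0, "gripper": 1},
    {"travel": [-0.006, 0.096, 0], "turn": 0, "gripper": 1},
  ],
)

```text
time_s: 17.1
tcp_pos: [437.1, 307.2, 100.5]
ee_rot: [[-0.008, -0.003, 1.0], [-1.0, -0.006, -0.008], [0.006, -1.0, -0.003]]
force: [0.3, 0.3, 0.6]
grip_width: 85.3
```

Request:
send_rows(
  grip_force=40,
  motion=[
    {"travel": [0, 0, 0], "turn": 0, "gripper": 0},
    {"travel": [0, 0, 0], "turn": 0, "gripper": 0},
    {"travel": [0, 0, 0], "turn": 0, "gripper": -0.2},
    {"travel": [0, 0, 0], "turn": 0, "gripper": -0.2},
    {"travel": [0, 0, 0], "turn": 0, "gripper": -0.2},
  ],
)

```text
time_s: 17.73
tcp_pos: [437.6, 307.6, 101.9]
ee_rot: [[-0.008, -0.001, 1.0], [-1.0, -0.005, -0.008], [0.005, -1.0, -0.001]]
force: [-1.9, 0.4, 10.8]
grip_width: 60.7
```

```bash
python3 st.py; python3 - <<'E'
from h import *
snap('wrist','14')
E
python3 roll.py 14 320 320 120 110
```

```text
time_s 17.725
joint_pos [-0.454, 0.586, -0.382, 2.122, 0.44, 0.513, -1.175]
tcp_pos [437.586, 307.625, 101.875]
ee_rot [[-0.008, -0.001, 1.0], [-1.0, -0.005, -0.008], [0.005, -1.0, -0.001]]
force [-1.869, 0.351, 10.827]
grip_width 60.748
yaw x -90.43584338264856
18840 z 120.65672669437336 enclosing ((435.52154541015625, 314.54052734375), 40.98200607299805) mean [436.39795 308.62988]
contour False [321.  332.4] [145.3 191.8] -> [436. 309. 120.]
contour True [322.3 334.4] [46.8 62.5] -> [436.5 308.1 120. ]
```

View pics/wrist14.png

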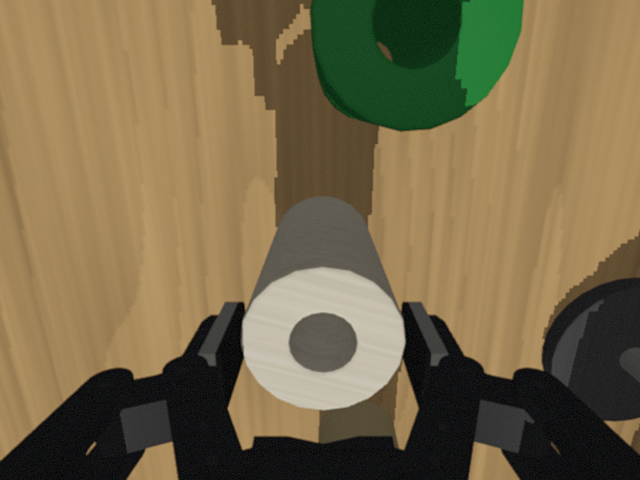

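Request:
send_rows(
  motion=[
    {"travel": [0, -0.02, 0], "turn": 0, "gripper": -0.2},
    {"travel": [0, -0.06, 0], "turn": 0, "gripper": -0.2},
    {"travel": [0, -0.11, 0], "turn": 0, "gripper": -0.2},
    {"travel": [0, -0.15, 0.01], "turn": 0, "gripper": -0.2},
    {"travel": [0.02, -0.16, 0.05], "turn": 0, "gripper": -0.2},
    {"travel": [0.05, -0.16, 0.095], "turn": 0, "gripper": -0.2},
    {"travel": [0.085, -0.16, 0.14], "turn": 0, "gripper": -0.2},
    {"travel": [0.115, -0.16, 0.175], "turn": 0, "gripper": -0.2},
    {"travel": [0.137, -0.16, 0.2], "turn": 0, "gripper": -0.2},
    {"travel": [0.137, -0.16, 0.205], "turn": 0, "gripper": -0.2},
  ],
)

```text
time_s: 19.02
tcp_pos: [643.2, 166.3, 261.8]
ee_rot: [[-0.012, -0.002, 1.0], [-1.0, -0.007, -0.012], [0.007, -1.0, -0.002]]
force: [-0.3, 0.9, -3.1]
grip_width: 60.7
```

Request:
send_rows(
  motion=[
    {"travel": [0, 0, 0], "turn": 0, "gripper": -0.2},
    {"travel": [0, 0, 0], "turn": 0, "gripper": -0.2},
  ],
)

```text
time_s: 19.27
tcp_pos: [642.3, 167.0, 261.8]
ee_rot: [[-0.011, -0.002, 1.0], [-1.0, -0.007, -0.011], [0.007, -1.0, -0.002]]
force: [-0.3, -0.1, -1.6]
grip_width: 60.7
```

```bash
python3 st.py; python3 - <<'E'
from h import *
for n in('wrist','scene','top'): snap(n,'15')
E
python3 roll.py 15 322 335 279 120
```

```text
time_s 19.275
joint_pos [-0.039, 0.532, -0.468, 1.692, 0.283, 0.99, -0.62]
tcp_pos [642.314, 166.978, 261.798]
ee_rot [[-0.011, -0.002, 1.0], [-1.0, -0.007, -0.011], [0.007, -1.0, -0.002]]
force [-0.283, -0.128, -1.564]
grip_width 60.714
yaw x -90.63898529380059
19016 z 280.297113122484 enclosing ((641.2513427734375, 173.8304443359375), 43.49951171875) mean [641.1956  168.19771]
contour False [322.4 331.5] [143.4 201. ] -> [641.3 168.2 279. ]
contour True [322.3 333.5] [45.5 61.9] -> [641.3 167.4 279. ]
```

View pics/wrist15.png

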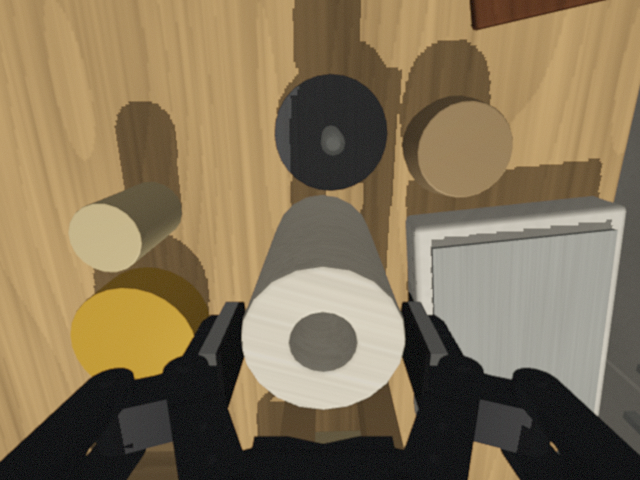

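```bash
cat > sp.py <<'E'
from h import *
import sys
v=load(f'pics/wrist{sys.argv[1]}.npz');X=cloud(v);u0,r0=int(sys.argv[2]),int(sys.argv[3]);z=X[...,2]
reg=np.zeros((480,640),bool);reg[max(r0-90,0):r0+90,u0-90:u0+90]=1
m=reg&(z>9)&(z<22)&(v['p'].max(-1)<120); mm=(m*255).astype(np.uint8);mm=cv2.morphologyEx(mm,cv2.MORPH_CLOSE,np.ones((25,25)))
mm=cv2.morphologyEx(mm,cv2.MORPH_OPEN,np.ones((5,5)))
cs,_=cv2.findContours(mm,0,1);c=max(cs,key=cv2.contourArea);e=cv2.fitEllipse(cv2.convexHull(c));print('disc px',np.round(e[0],1),np.round(e[1],1),'z',np.median(z[m]),np.round(plane(v,*e[0],15),1))
D=X[m][:,:2].astype(np.float32);print('depth disc',cv2.minEnclosingCircle(D))
for a,b in((108,122),):
    q=reg&(z>a)&(z<b);rr,cc=np.nonzero(q);print('tip n',q.sum(),'px',cc.mean(),rr.mean(),np.round(plane(v,cc.mean(),rr.mean(),115),1))
q=reg&(z>30)&(z<105);P=X[q]
print('spindle side n',q.sum(),np.round(np.median(P,0),1),np.round(np.percentile(P[:,0],[3,97]),1))
E
python3 sp.py 15 331 132
python3 - <<'E'
import cv2
p=cv2.imread('pics/wrist15.png')[60:210,250:410];cv2.imwrite('pics/c15.png',cv2.resize(p,None,fx=4,fy=4,interpolation=2))
E
```

```text
disc px [337.9 131.9] [114.8 132.1] z 15.685983073687025 [656.1 225.7  15. ]
depth disc ((674.6475830078125, 199.70648193359375), 89.6633529663086)
tip n 460 px 332.2673913043478 142.42391304347825 [648.6 223.7 115. ]
spindle side n 1005 [720.7 214.9  53.3] [645.3 728. ]
```

View pics/c15.png

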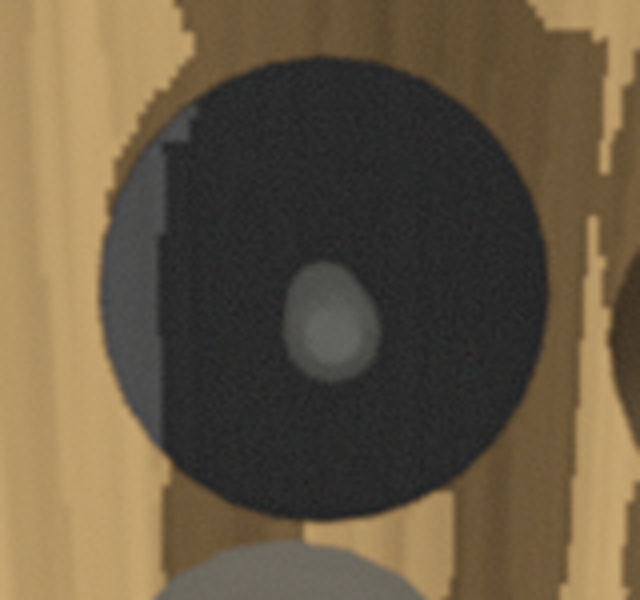

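```bash
python3 - <<'E'
from h import *
v=load('pics/wrist15.npz')
print(plane(v,331.0,132.25,15),plane(v,332.7,142.8,115),plane(v,332.7,141,111))
# top/scene tip & disc
t=load('pics/top0.npz')['p'][:,:,::-1][190:260,205:280];s=load('pics/scene0.npz')['p'][:,:,::-1][270:340,335:410]
cv2.imwrite('pics/ts.png',np.hstack([cv2.resize(t,(400,373),interpolation=2),cv2.resize(s,(400,373),interpolation=2)]))
E
```

```text
[649.46728814 225.37023082  15.        ] [648.88946952 223.42722297 115.        ] [648.98049225 224.39392311 111.        ]
```

View pics/ts.png

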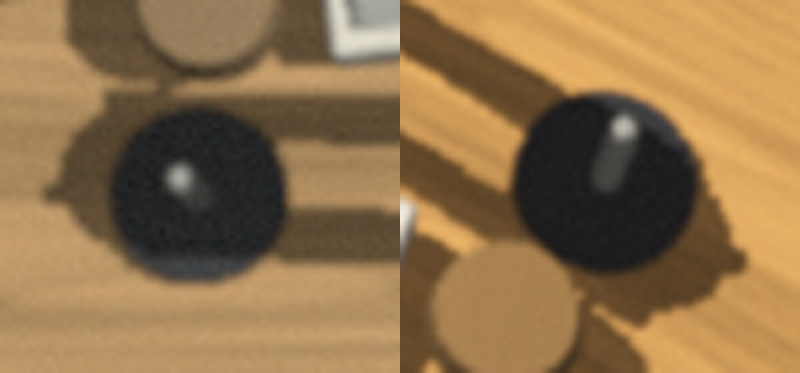

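Request:
send_rows(
  motion=[
    {"travel": [-0.005, 0, 0.005], "turn": -0.15, "gripper": -0.2},
    {"travel": [-0.015, 0, 0.015], "turn": -0.33, "gripper": -0.2},
    {"travel": [-0.025, 0, 0.025], "turn": -0.51, "gripper": -0.2},
    {"travel": [-0.035, 0, 0.035], "turn": -0.69, "gripper": -0.2},
    {"travel": [-0.045, 0, 0.045], "turn": -0.87, "gripper": -0.2},
    {"travel": [-0.055, 0, 0.055], "turn": -1.05, "gripper": -0.2},
    {"travel": [-0.059, 0, 0.063], "turn": -1.23, "gripper": -0.2},
    {"travel": [-0.059, 0, 0.063], "turn": -1.41, "gripper": -0.2},
    {"travel": [-0.059, 0, 0.063], "turn": -1.56, "gripper": -0.2},
    {"travel": [-0.059, 0, 0.063], "turn": -1.56, "gripper": -0.2},
  ],
)

```text
time_s: 20.68
tcp_pos: [705.9, 225.7, 261.3]
ee_rot: [[1.0, -0.002, 0.022], [-0.022, -0.006, 1.0], [-0.002, -1.0, -0.006]]
force: [0.1, 0.1, -3.3]
grip_width: 60.6
```

Request:
send_rows(
  motion=[
    {"travel": [0, 0, 0], "turn": 0, "gripper": -0.2},
    {"travel": [0, 0, 0], "turn": 0, "gripper": -0.2},
  ],
)

```text
time_s: 20.92
tcp_pos: [705.8, 225.8, 261.4]
ee_rot: [[1.0, -0.002, 0.024], [-0.024, -0.007, 1.0], [-0.002, -1.0, -0.007]]
force: [0.2, 0.3, -3.9]
grip_width: 60.4
```

```bash
python3 st.py; python3 - <<'E'
from h import *
v=snap('wrist','16')
E
python3 roll.py 16 322 335 280 120
python3 - <<'E'
import cv2
p=cv2.imread('pics/wrist16.png');cv2.imwrite('pics/c16.png',cv2.resize(p[60:210,240:400],None,fx=4,fy=4,interpolation=2))
E
```

```text
time_s 20.925
joint_pos [0.077, 0.722, -0.844, 1.487, 0.565, 1.193, 0.69]
tcp_pos [705.829, 225.814, 261.448]
ee_rot [[1.0, -0.002, 0.024], [-0.024, -0.007, 1.0], [-0.002, -1.0, -0.007]]
force [0.16, 0.29, -3.949]
grip_width 60.404
yaw x -1.3733207846275473
18908 z 279.92082867382567 enclosing ((698.0936279296875, 225.68185424804688), 43.460052490234375) mean [703.64636 225.70714]
contour False [321.8 332. ] [142.2 202.5] -> [703.  225.5 280. ]
contour True [322.5 334.2] [47.7 63.2] -> [704.  225.7 280. ]
```

View pics/c16.png

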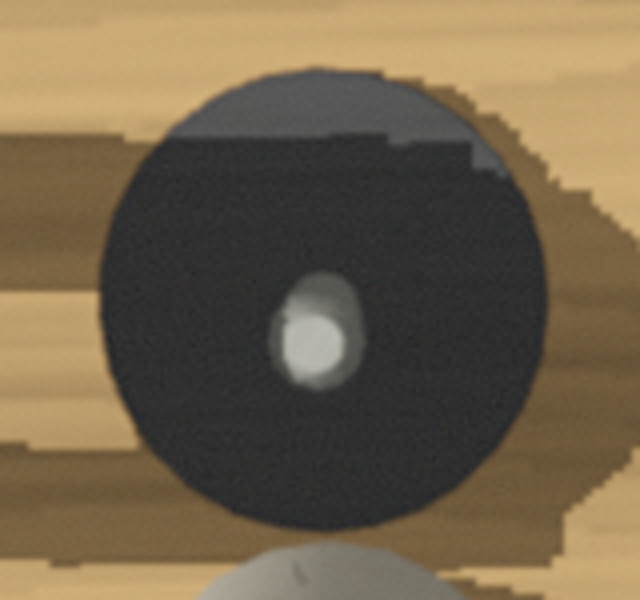

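View pics/wrist16.png

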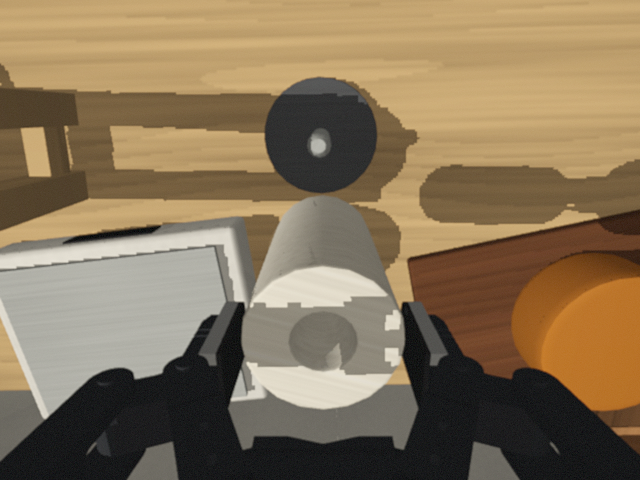

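```bash
python3 - <<'E'
from h import *
v=load('pics/wrist16.npz')
print(plane(v,321.0,134.75,15),plane(v,319.25,145,114))
w=load('pics/wrist15.npz')
for k,T,R in (('15',[642.314,166.978,261.798],[[-0.011, -0.002, 1.0], [-1.0, -0.007, -0.011], [0.007, -1.0, -0.002]]),('16',[705.829,225.814,261.448],[[1.0, -0.002, 0.024], [-0.024, -0.007, 1.0], [-0.002, -1.0, -0.007]])):
    v=load(f'pics/wrist{k}.npz');R=np.array(R);T=np.array(T)
    hp={'15':(322.3,333.5),'16':(322.5,334.2)}[k]
    print(k,'hole tool',R.T@(plane(v,*hp,280)-T))
    for nm,px,z in (('disc',{'15':(331,132.25),'16':(321,134.75)}[k],15),('tip',{'15':(332.7,142.5),'16':(319.25,145)}[k],114)):
        print(nm,'tool',np.round(R.T@(plane(v,*px,z)-T),1))
    C=-v['R'].T@v['t'];print('cam tool',np.round(R.T@(C-T),1))
E
```

```text
[646.58973243 223.85367409  15.        ] [648.60874351 223.55720174 114.        ]
15 hole tool [ -0.84293879 -18.20674661  -1.11109868]
disc tool [-60.2 246.4   7. ]
tip tool [-57.7 147.4   6.3]
cam tool [ -78.8 -145.4   -1. ]
16 hole tool [ -1.8997139  -18.54777635  -0.24532609]
disc tool [-58.7 246.6  -1.7]
tip tool [-56.9 147.6  -2.6]
cam tool [ -80.1 -145.4   -0.3]
```

Request:
send_rows(
  motion=[
    {"travel": [-0.01, 0, 0], "turn": 0, "gripper": -0.2},
    {"travel": [-0.025, 0, -0.001], "turn": 0, "gripper": -0.2},
    {"travel": [-0.04, 0.005, -0.002], "turn": 0, "gripper": -0.2},
    {"travel": [-0.051, 0.015, -0.003], "turn": 0, "gripper": -0.2},
    {"travel": [-0.055, 0.025, -0.003], "turn": 0, "gripper": -0.2},
    {"travel": [-0.055, 0.035, -0.003], "turn": 0, "gripper": -0.2},
    {"travel": [-0.055, 0.035, -0.003], "turn": 0, "gripper": -0.2},
    {"travel": [-0.055, 0.035, -0.003], "turn": 0, "gripper": -0.2},
  ],
)

```text
time_s: 21.98
tcp_pos: [651.1, 224.0, 226.5]
ee_rot: [[1.0, -0.002, 0.024], [-0.024, -0.006, 1.0], [-0.002, -1.0, -0.006]]
force: [0.6, -0.0, -3.1]
grip_width: 60.8
```

```bash
python3 st.py; python3 - <<'E'
from h import *
for n in('wrist','scene','top'):snap(n,'17')
p=cv2.imread('pics/scene17.png')[230:350,310:430];t=cv2.imread('pics/top17.png')[160:280,180:300]
cv2.imwrite('pics/c17.png',np.hstack([cv2.resize(p,(400,400),interpolation=2),cv2.resize(t,(400,400),interpolation=2)]))
E
```

```text
time_s 21.975
joint_pos [0.088, 0.691, -0.847, 1.654, 0.58, 1.071, 0.611]
tcp_pos [651.137, 224.034, 226.536]
ee_rot [[1.0, -0.002, 0.024], [-0.024, -0.006, 1.0], [-0.002, -1.0, -0.006]]
force [0.626, -0.031, -3.072]
grip_width 60.762
yaw x -1.3650023104741296
```

View pics/c17.png

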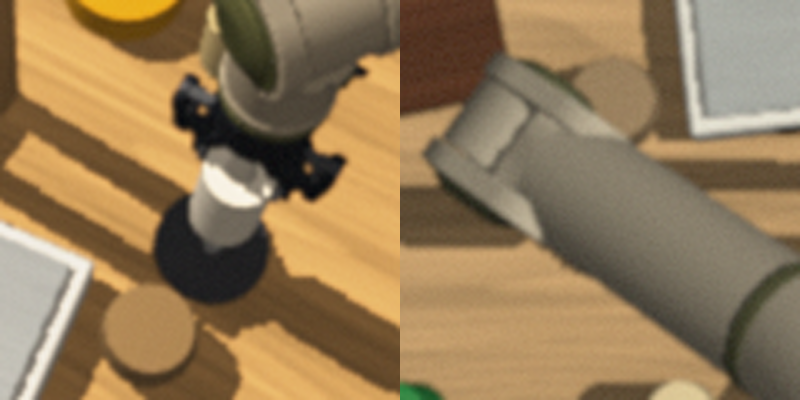

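View pics/wrist17.png

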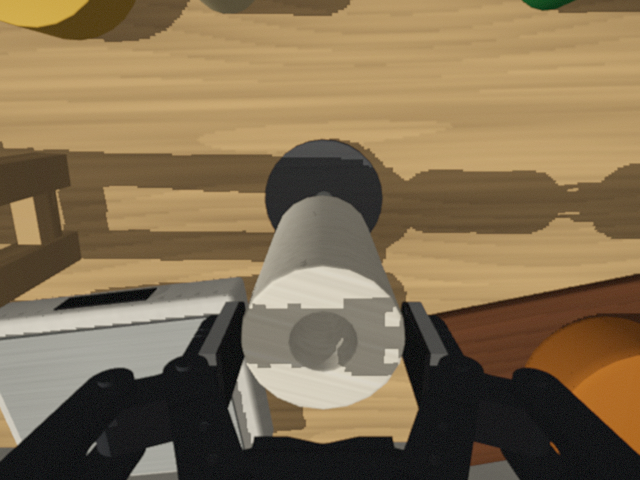

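Request:
send_rows(
  motion=[
    {"travel": [0, 0.004, 0], "turn": 0, "gripper": -0.2},
    {"travel": [0, 0.008, 0], "turn": 0, "gripper": -0.2},
    {"travel": [0, 0.011, 0], "turn": 0, "gripper": -0.2},
    {"travel": [0, 0.014, 0], "turn": 0, "gripper": -0.2},
    {"travel": [0, 0.017, 0], "turn": 0, "gripper": -0.2},
  ],
)

```text
time_s: 22.75
tcp_pos: [651.0, 223.9, 209.6]
ee_rot: [[1.0, -0.002, 0.024], [-0.024, -0.006, 1.0], [-0.001, -1.0, -0.006]]
force: [-0.4, 0.7, -2.3]
grip_width: 60.8
```

Request:
send_rows(
  motion=[
    {"travel": [0, 0.005, 0], "turn": 0, "gripper": -0.2},
    {"travel": [0, 0.011, 0], "turn": 0, "gripper": -0.2},
    {"travel": [0, 0.018, 0], "turn": 0, "gripper": -0.2},
    {"travel": [0, 0.025, 0], "turn": 0, "gripper": -0.2},
    {"travel": [0, 0.031, 0], "turn": 0, "gripper": -0.2},
    {"travel": [0, 0.037, 0], "turn": 0, "gripper": -0.2},
    {"travel": [0, 0.04, 0], "turn": 0, "gripper": -0.2},
  ],
)

```text
time_s: 23.62
tcp_pos: [650.8, 223.6, 169.2]
ee_rot: [[1.0, -0.002, 0.024], [-0.024, -0.006, 1.0], [-0.002, -1.0, -0.006]]
force: [-0.7, -0.3, -2.0]
grip_width: 60.4
```

```bash
python3 st.py; python3 - <<'E'
from h import *
v=snap('wrist','18')
p=cv2.imread('pics/wrist18.png')[240:430,200:440];cv2.imwrite('pics/c18.png',cv2.resize(p,None,fx=3,fy=3,interpolation=2))
E
```

```text
time_s 23.625
joint_pos [0.067, 0.745, -0.809, 1.706, 0.637, 0.98, 0.563]
tcp_pos [650.835, 223.647, 169.159]
ee_rot [[1.0, -0.002, 0.024], [-0.024, -0.006, 1.0], [-0.002, -1.0, -0.006]]
force [-0.708, -0.287, -2.045]
grip_width 60.432
yaw x -1.3541778228757702
```

View pics/c18.png

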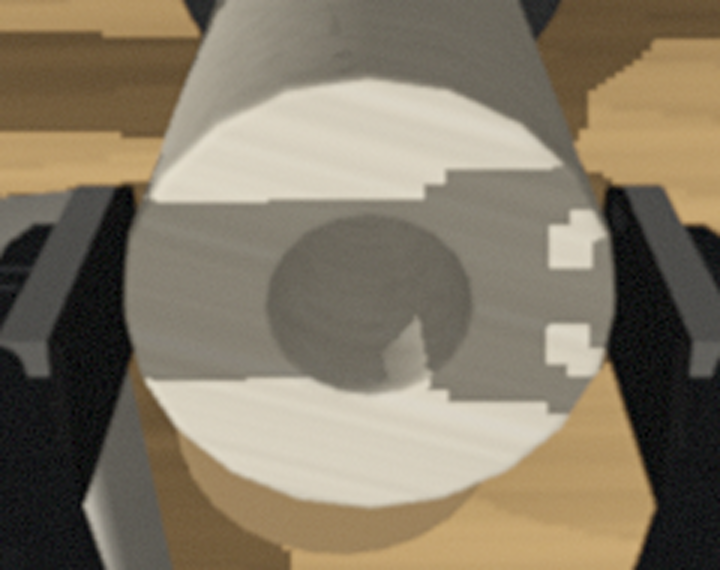

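Request:
send_rows(
  motion=[
    {"travel": [0, 0.006, 0], "turn": 0, "gripper": -0.2},
    {"travel": [0, 0.013, 0], "turn": 0, "gripper": -0.2},
    {"travel": [0, 0.021, 0], "turn": 0, "gripper": -0.2},
    {"travel": [0, 0.029, 0], "turn": 0, "gripper": -0.2},
    {"travel": [0, 0.036, 0], "turn": 0, "gripper": -0.2},
    {"travel": [0, 0.041, 0], "turn": 0, "gripper": -0.2},
    {"travel": [0, 0.044, 0], "turn": 0, "gripper": -0.2},
    {"travel": [0, 0.045, 0], "turn": 0, "gripper": -0.2},
  ],
)

```text
time_s: 24.68
tcp_pos: [650.7, 223.3, 123.9]
ee_rot: [[1.0, -0.002, 0.024], [-0.024, -0.006, 1.0], [-0.002, -1.0, -0.006]]
force: [0.4, -0.4, -3.3]
grip_width: 60.7
```

Request:
send_rows(
  motion=[
    {"travel": [0, 0.002, 0], "turn": 0, "gripper": -0.2},
    {"travel": [0, 0.004, 0], "turn": 0, "gripper": -0.2},
    {"travel": [0, 0.005, 0], "turn": 0, "gripper": -0.2},
  ],
)

```text
time_s: 25.05
tcp_pos: [650.6, 223.3, 118.8]
ee_rot: [[1.0, -0.002, 0.024], [-0.024, -0.006, 1.0], [-0.002, -1.0, -0.006]]
force: [-0.1, -0.3, -2.7]
grip_width: 60.3
```

Request:
send_rows(
  motion=[
    {"travel": [0, 0.001, 0], "turn": 0, "gripper": -0.2},
    {"travel": [0, 0.002, 0], "turn": 0, "gripper": -0.2},
    {"travel": [0, 0.002, 0], "turn": 0, "gripper": -0.2},
  ],
)

```text
time_s: 25.42
tcp_pos: [650.9, 223.3, 117.4]
ee_rot: [[1.0, -0.001, 0.024], [-0.024, -0.006, 1.0], [-0.001, -1.0, -0.007]]
force: [-2.3, -1.1, 4.8]
grip_width: 60.7
```

Request:
send_rows(
  motion=[
    {"travel": [0, 0, 0], "turn": 0, "gripper": 0.55},
    {"travel": [0, 0, 0], "turn": 0, "gripper": 0.7},
    {"travel": [0, 0, 0], "turn": 0, "gripper": 1},
    {"travel": [0, 0, 0], "turn": 0, "gripper": 1},
    {"travel": [0, 0, 0], "turn": 0, "gripper": 1},
  ],
)

```text
time_s: 26.05
tcp_pos: [650.9, 223.3, 117.4]
ee_rot: [[1.0, -0.001, 0.024], [-0.024, -0.006, 1.0], [-0.001, -1.0, -0.006]]
force: [-0.5, -0.6, -0.1]
grip_width: 85.1
```

```bash
python3 st.py; python3 - <<'E'
from h import *
v=snap('wrist','19')
E
python3 roll.py 19 322 335 135 120
```

```text
time_s 26.05
joint_pos [0.044, 0.797, -0.769, 1.742, 0.694, 0.901, 0.517]
tcp_pos [650.877, 223.325, 117.389]
ee_rot [[1.0, -0.001, 0.024], [-0.024, -0.006, 1.0], [-0.001, -1.0, -0.006]]
force [-0.51, -0.582, -0.126]
grip_width 85.06
yaw x -1.3589112769540255
17949 z 135.6498802655427 enclosing ((650.40625, 223.02493286132812), 44.74435806274414) mean [648.406   221.93451]
contour False [438.5 346.3] [ 6.1 65.5] -> [655.6 266.6 135. ]
contour False [205.6 341.7] [ 7.6 61.6] -> [651.9 179.3 135. ]
contour False [319.3 330.3] [151.3 162.7] -> [647.9 222.1 135. ]
contour True [319.3 331.3] [47.3 62.5] -> [648.3 222.1 135. ]
```

View pics/wrist19.png

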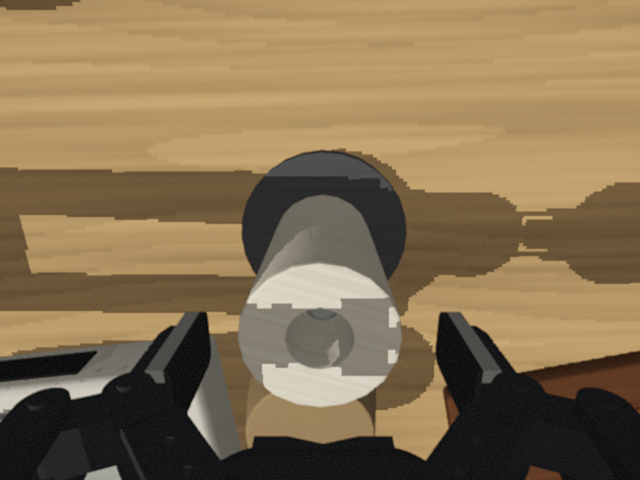

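Request:
send_rows(
  motion=[
    {"travel": [0, -0.01, 0.001], "turn": 0, "gripper": 1},
    {"travel": [0, -0.03, 0.001], "turn": 0, "gripper": 1},
    {"travel": [0, -0.06, 0.001], "turn": 0, "gripper": 1},
    {"travel": [0, -0.1, 0.001], "turn": 0, "gripper": 1},
    {"travel": [-0.03, -0.14, 0.001], "turn": 0, "gripper": 1},
    {"travel": [-0.07, -0.18, 0.001], "turn": 0, "gripper": 1},
    {"travel": [-0.11, -0.2, 0.001], "turn": 0, "gripper": 1},
    {"travel": [-0.14, -0.2, 0.001], "turn": 0, "gripper": 1},
    {"travel": [-0.15, -0.2, 0.001], "turn": 0, "gripper": 1},
    {"travel": [-0.15, -0.2, 0.001], "turn": 0, "gripper": 1},
  ],
)

```text
time_s: 27.35
tcp_pos: [501.5, 229.1, 318.3]
ee_rot: [[1.0, -0.0, 0.024], [-0.024, -0.007, 1.0], [0.0, -1.0, -0.007]]
force: [0.1, -0.7, -0.5]
grip_width: 85.4
```

```bash
python3 st.py; python3 - <<'E'
from h import *
for n in('wrist','scene','top'):snap(n,'20')
v=load('pics/scene20.npz');X=cloud(v);z=X[...,2]
m=(z>125)&(z<150)&(abs(X[...,0]-650)<60)&(abs(X[...,1]-224)<60)
rr,cc=np.nonzero(m);print('roll top scene',m.sum(),np.median(z[m]),cv2.minEnclosingCircle(X[m][:,:2].astype(np.float32)))
# compare bystanders: scene0 vs 20
a=load('pics/scene0.npz');d=np.abs(a['p'].astype(int)-v['p']).max(-1)>40
cv2.imwrite('pics/diff.png',(d*255).astype(np.uint8))
p=cv2.imread('pics/scene20.png');cv2.imwrite('pics/c20.png',cv2.resize(p[110:350,180:420],(600,600),interpolation=2))
# caddy: rim & handle heights
P=X[(z>60)&(z<160)&(abs(X[...,0]-620)<90)&(abs(X[...,1]+262)<60)]
print('caddy z hist',np.histogram(P[:,2],bins=range(60,170,10)))
E
```

```text
time_s 27.35
joint_pos [0.156, 0.44, -0.974, 1.852, 0.417, 1.075, 0.567]
tcp_pos [501.489, 229.144, 318.344]
ee_rot [[1.0, -0.0, 0.024], [-0.024, -0.007, 1.0], [0.0, -1.0, -0.007]]
force [0.061, -0.729, -0.475]
grip_width 85.379
yaw x -1.3479501921198822
roll top scene 310 135.64303869589602 ((655.6963500976562, 224.3275146484375), 31.363218307495117)
caddy z hist (array([  0, 216, 234, 113, 116, 190, 132, 184,  26,  10]), array([ 60,  70,  80,  90, 100, 110, 120, 130, 140, 150, 160]))
```

View pics/c20.png

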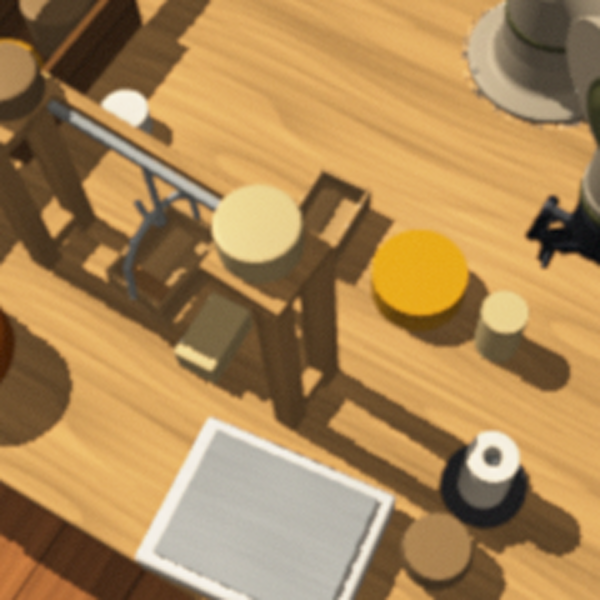

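View pics/top20.png

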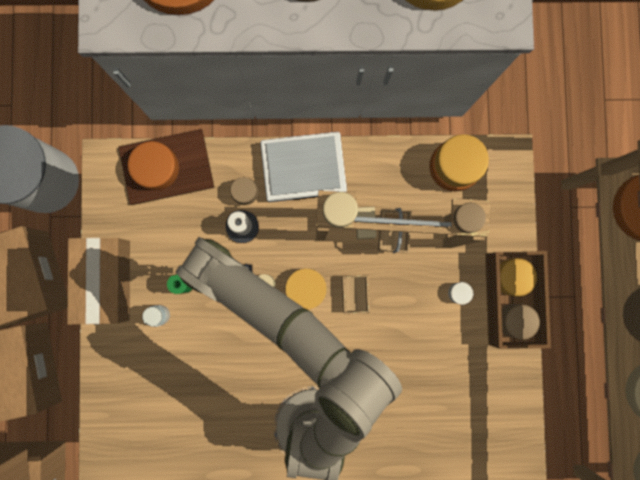

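View pics/diff.png

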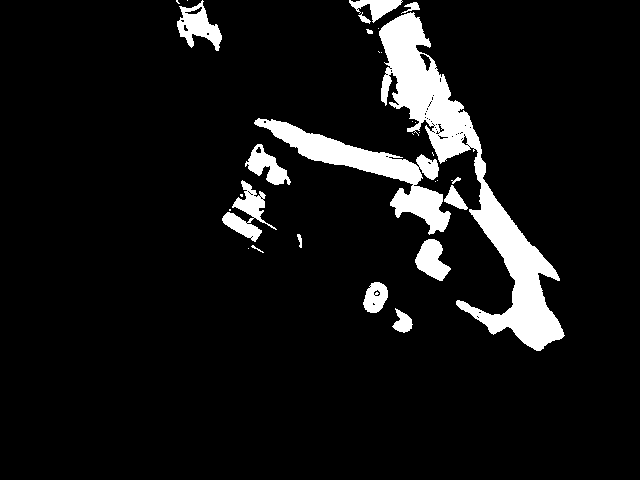

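```bash
python3 - <<'E'
from h import *
for n in ('scene11','scene20','top20'):
    X=cloud(load(f'pics/{n}.npz'));z=X[...,2]
    m=(z>60)&(z<165)&(abs(X[...,0]-620)<90)&(abs(X[...,1]+262)<58);P=X[m]
    Q=P[abs(P[:,1]+262)>15]
    print(n,[(x,int(np.max(q))) for x in range(540,700,15) if len(q:=Q[(Q[:,0]>=x)&(Q[:,0]<x+15)][:,2])>3])
    print('y span',np.percentile(Q[:,1],[1,99]).round(),'x span',np.percentile(Q[:,0],[1,99]).round(), 'zmin', np.percentile(P[:,2],[1]).round())
    h=X[(z>195)&(z<240)&(abs(X[...,0]-620)<90)&(abs(X[...,1]+262)<15)]; h=h[np.argsort(h[:,0])]
    print(np.round(h[::max(1,len(h)//14)]).tolist())
d=np.abs(load('pics/scene11.npz')['p'].astype(int)-load('pics/scene20.npz')['p']).max(-1)[150:250,215:270]
print('moved px caddy region',(d>40).sum())
E
```

```text
scene11 [(540, 137), (555, 138), (570, 138), (585, 137), (600, 137), (615, 138), (630, 139), (645, 140), (660, 141), (675, 142)]
y span [-305. -212.] x span [555. 687.] zmin [75.]
[[570.0, -253.0, 200.0], [578.0, -252.0, 213.0], [589.0, -250.0, 223.0], [598.0, -257.0, 231.0], [617.0, -272.0, 236.0], [621.0, -256.0, 230.0], [624.0, -270.0, 223.0], [625.0, -277.0, 238.0], [628.0, -261.0, 232.0], [636.0, -263.0, 230.0], [644.0, -260.0, 222.0], [652.0, -265.0, 222.0], [658.0, -265.0, 221.0], [664.0, -267.0, 209.0], [669.0, -262.0, 203.0], [675.0, -259.0, 197.0]]
scene20 [(540, 131), (555, 136), (570, 139), (585, 137), (600, 138), (615, 141), (630, 139), (645, 139), (660, 141), (675, 143), (690, 125)]
y span [-306. -212.] x span [558. 690.] zmin [74.]
[[568.0, -250.0, 200.0], [579.0, -251.0, 215.0], [589.0, -257.0, 223.0], [598.0, -255.0, 222.0], [617.0, -257.0, 237.0], [622.0, -261.0, 235.0], [625.0, -254.0, 226.0], [626.0, -263.0, 233.0], [632.0, -257.0, 223.0], [639.0, -259.0, 227.0], [645.0, -259.0, 224.0], [653.0, -261.0, 222.0], [660.0, -261.0, 215.0], [666.0, -260.0, 219.0], [671.0, -260.0, 202.0], [679.0, -260.0, 196.0]]
top20 [(540, 139), (555, 143), (570, 147), (585, 141), (600, 142), (615, 131), (630, 143), (645, 145), (660, 148), (675, 147)]
y span [-305. -209.] x span [551. 682.] zmin [73.]
[[553.0, -253.0, 198.0], [559.0, -250.0, 197.0], [564.0, -255.0, 201.0], [569.0, -254.0, 212.0], [575.0, -259.0, 216.0], [583.0, -258.0, 224.0], [588.0, -257.0, 231.0], [592.0, -252.0, 229.0], [597.0, -255.0, 230.0], [623.0, -261.0, 232.0], [645.0, -257.0, 225.0], [650.0, -256.0, 228.0], [657.0, -264.0, 217.0], [664.0, -265.0, 211.0], [671.0, -262.0, 199.0]]
moved px caddy region 16
```

```bash
python3 - <<'E'
from rig import env
print(env.close_job())
E
```

```text
the job is handed in; nothing more can be done
None
```

Both parts of the task are done and the job was handed in at about 27 s; no verdict was reported.

**Caddy:** I gripped it by the near leg of its handle, because a vertical tool cannot reach under the rack. The first close missed, with the jaws shutting just in front of the leg. I moved 8 mm forward and gripped again. I then carried it over the hook's tip, lowered it into the hook and let go. In the last scene view:
- It hangs in the hook, with the rim tilted about 0.04 rad and the underside about 75 mm up.
- It had not visibly moved since I let go of it.
- The handle's middle was aimed about 6 mm in front of the seat, which is inside the 30 mm allowed. I did not measure it directly afterwards.

**Roll:** I placed it over the spindle using two wrist-camera views at right angles and lowered it slowly. It met no sideways resistance and touched the disc at about 5 N. After release its top measured 135.6 mm against the expected 135, so it is seated on the disc, with the spindle's tip visible in the hole.

**Surroundings:** Comparing the scene view before and after showed changes only for the arm, its shadow, the caddy and the roll. No bystander had moved, and the gripper ended clear of everything.

**Disagreements:** The fixed cameras and the wrist camera differed by up to about 6 mm in x. I therefore relied on wrist and relative measurements for the final placings. The last scene view put the roll's axis at x = 656, while the wrist camera put it at 648 and the spindle at about 649. I put the scene figure down to that same offset.

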